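# Reload and clip up the coin cassette at the checkout

### The arm

A 6-joint arm with a two-finger parallel gripper is mounted at the origin on the work surface. World frame = base frame: x ahead of the robot, y to its left, z up, the work surface at z = 0. Lengths are in m, angles in rad, forces in N, time in s.
With the tool pointing down it reaches from about 0.225 to 0.875 m from the base axis. Payload 3.4 kg.
Tool frame: the origin (TCP) lies on the centre line of the jaws, within the pads' length; the fingertips stand 19 mm ahead of it and the grasp point (between the pads) is the TCP (nose_length is the distance from the TCP to the fingertips, in m); z points along the fingers, y is the direction in which the jaws open and shut (so a half turn about z gives the same grasp; the last joint's range is limited). The gripper opens to 85 mm and grips with 20 to 120 N. Pads are 22 mm wide; open, the fingers measure 114 mm over their backs; the gripper's body (76 mm by 85 mm) begins 54 mm behind the grasp point. The pads swing forward as they close: fully open they stand 13 mm farther back than shut.
Start: joints at [1.122, 0.276, 1.505, -0, 1.361, -0.121], TCP at [0.185, 0.544, 0.25] pointing down, gripper open.
Joint ranges: [-2.89, 2.89], [-0.75, 2.08], [0.22, 2.7], [-1.18, 4.32], [0.11, 2.71], [-2.7, 2.7]. Speed limits (rad/s): [2.57, 2.57, 3.14, 3.14, 3.14, 3.14].

### API

Orientations are given as a unit quaternion [w, x, y, z].
In Python, from rig import * gives the robot as it stands.
- The arm moves only by the shell command python3 -m jog 'ROWS' [OPENING] [FORCE]. ROWS is JSON, one flat list of numbers, 6 for each row, row after row: the shift along the tool's x, y, z in mm, then the turn, a rotation vector about the tool's x, y, z in degrees. In form: [tx, ty, tz, wx, wy, wz, tx, ty, tz, wx, wy, wz, ...]. A call has 1 to 10 rows; each row is the pose to reach, as a shift and turn from the pose commanded when the call began, along the tool's axes at that moment; what a row does not reach only later rows make up. A row lasts 1/8 s, in which the tool goes at most 62.5 mm and 10.7 degrees, less where a joint would pass 70% of its speed; a pose out of reach is approached as far as the arm can. A call with a gripper value outside its range is refused whole. OPENING is the closure, from 0 (fully open) to 1 (shut), set as the call begins (- or left out, the last holds). The fingers move at their own pace and stop on an object; FORCE is the grip in N (left out, the last holds). Time passes only in rows, so rows that repeat a pose let the fingers close. It gives the time, the measured TCP pose, the force and the opening at its end, in the units of the state.
- get_state(): the state, without advancing time (a new reading comes with each control period).
- get_image(name): name is "scene" or "top" or "wrist"; returns a dict with "frame" (384x512x3 uint8, red, green, blue), "camera_matrix" (3x3 intrinsics, pixels), "rvec" (rotation vector, rad) and "tvec" (3), from world to camera coordinates, as OpenCV has them. Camera axes: x right, y down, z forward; pixel columns grow to the right and rows downward; lengths in m; the calibration is good to about 2 mm. A picture is of the moment at which its call begins. There is no depth.
- sign_off(): hands the job in, once; it reports no verdict.
The state is a dict: "clock": time; "qpos": joint angles; "qd": joint speeds; "effort": joint torques, N m; "position": TCP position; "ee_rot": TCP orientation; "contact_force": force on the tool from outside, world axes, zero at the start; "moment": the same for the moment, N m; "width": finger opening in m.
Only numpy, scipy, OpenCV 4.12 (cv2) and the standard library are available. Lean on these libraries where they do the work, as an engineer would, in place of code of your own. Each camera call takes 0.05 s, during which the arm holds its last target.

### The job

Reload the coin cassette on the checkout counter. First put every empty white tube still standing in it into the grey return bin; then stand the full grey tubes right down in the pockets of their own width, working upward from pocket one (one dot, narrowest) to pocket four, leaving a pocket empty if its tube is missing. When they are in, push an open spring clip sideways onto the groove of each of the three posts, from the robot's side, until all three have snapped home and lie flat, and leave the other things on the counter alone.

Things in the scene. Friction and masses are not known exactly. Their poses are not given: they have to be found in the camera images.
- tube1_center (a point): centre (half-way up) of a full coin tube: a capped upright grey cylinder with a steel cap, 26 mm in diameter, 58 mm tall, about 0.11 kg, axis z. Starts standing on the counter at the robot's left. It belongs in pocket 1. May be absent (None).
- tube2_center (a point): centre (half-way up) of a full coin tube: a capped upright grey cylinder with a steel cap, 30 mm in diameter, 58 mm tall, about 0.11 kg, axis z. Starts standing on the counter at the robot's left. It belongs in pocket 2. May be absent (None).
- tube3_center (a point): centre (half-way up) of a full coin tube: a capped upright grey cylinder with a steel cap, 34 mm in diameter, 58 mm tall, about 0.11 kg, axis z. Starts standing on the counter at the robot's left. It belongs in pocket 3. May be absent (None).
- tube4_center (a point): centre (half-way up) of a full coin tube: a capped upright grey cylinder with a steel cap, 38 mm in diameter, 58 mm tall, about 0.11 kg, axis z. Starts standing on the counter at the robot's left. It belongs in pocket 4. May be absent (None).
- empty2_center (a point): centre (half-way up) of an empty coin tube: a white cylinder with a dark open mouth, 30 mm in diameter, 58 mm tall, 0.04 kg, axis z. Starts standing in pocket 2, its top 24 mm above the cassette's top face. May be absent (None).
- empty4_center (a point): centre (half-way up) of an empty coin tube: a white cylinder with a dark open mouth, 38 mm in diameter, 58 mm tall, 0.04 kg, axis z. Starts standing in pocket 4, its top 24 mm above the cassette's top face. May be absent (None).
- pocket1 (a point): middle of the mouth of pocket 1 of the coin cassette (1 white dot in front; 1 to 4 run from the robot's left to right, narrow to wide), level with the cassette's top face, 42 mm above the counter. Round, 29 mm across, chamfered, 34 mm deep; a seated tube stands 24 mm out of it, its centre 5 mm below this point. Axes: x away from the robot, y along the row to the left, z up. The cassette is a fixed grey block, 84 mm (x) by 236 mm (y).
- pocket2 (a point): middle of the mouth of pocket 2 of the coin cassette (2 white dots in front; 1 to 4 run from the robot's left to right, narrow to wide), level with the cassette's top face, 42 mm above the counter. Round, 33 mm across, chamfered, 34 mm deep; a seated tube stands 24 mm out of it, its centre 5 mm below this point. Axes: x away from the robot, y along the row to the left, z up.
- pocket3 (a point): middle of the mouth of pocket 3 of the coin cassette (3 white dots in front; 1 to 4 run from the robot's left to right, narrow to wide), level with the cassette's top face, 42 mm above the counter. Round, 37 mm across, chamfered, 34 mm deep; a seated tube stands 24 mm out of it, its centre 5 mm below this point. Axes: x away from the robot, y along the row to the left, z up.
- pocket4 (a point): middle of the mouth of pocket 4 of the coin cassette (4 white dots in front; 1 to 4 run from the robot's left to right, narrow to wide), level with the cassette's top face, 42 mm above the counter. Round, 41 mm across, chamfered, 34 mm deep; a seated tube stands 24 mm out of it, its centre 5 mm below this point. Axes: x away from the robot, y along the row to the left, z up.
- post1 (a point): On the axis of the upright grooved post between pockets 1 and 2, where the middle of a clip's thickness lies when home: 31.5 mm above the cassette's top face. Axes as the pockets'. Groove 12 mm in diameter, 13 mm high; under it a collar 20 mm across, its top 3.5 mm below this point; over it a head 18 mm across, 5 mm thick (post top 46 mm above the cassette's face). The other posts are alike.
- post2 (a point): On the axis of the upright grooved post between pockets 2 and 3, where the middle of a clip's thickness lies when home: 31.5 mm above the cassette's top face. Axes as the pockets'. On the robot's side (-x) of each post a 14 mm wide rest, level with its collar, runs 42 mm to the cassette's front edge: clips go on from that side, moving to +x.
- post3 (a point): On the axis of the upright grooved post between pockets 3 and 4, where the middle of a clip's thickness lies when home: 31.5 mm above the cassette's top face. Axes as the pockets'. At each post, tops of seated tubes lie 7.5 mm below this point and the nearest tube walls are 13 mm from the post's axis.
- clipA_bore (a point): Middle of the 13.4 mm wide bore of open spring clip A, half-way through its 7 mm thick steel plate (3.5 mm up when lying flat). x points out of its open mouth, z up. Plate reaches 9.5 mm ahead of this point, 43 mm behind it, 40 mm across (y). The grey grip block stands on its 16 mm wide rear neck, its middle 34 mm behind the bore (-x): 18 mm (x) by 16 mm (y), top 30 mm above the underside.
- clipB_bore (a point): Middle of the 13.4 mm wide bore of open spring clip B, half-way through its 7 mm thick steel plate (3.5 mm up when lying flat). x points out of its open mouth, z up. The mouth is narrowed to 9 mm by two rounded jaw tips, each on a spring that gives sideways up to 4 mm: pushing a clip flat onto a 12 mm groove takes 4 to 10 N, then it snaps and stays.
- clipC_bore (a point): Middle of the 13.4 mm wide bore of open spring clip C, half-way through its 7 mm thick steel plate (3.5 mm up when lying flat). x points out of its open mouth, z up. The three clips are alike (0.075 kg); any of them may go on any post. They start flat on the counter at the robot's right, mouth away from the robot.
- bin_in (a point): centre of the inner floor of the return bin, an open grey plastic tray fixed on the counter at the robot's right: 130 mm (x) by 160 mm (y) outside, 50 mm high, walls 4 mm. Axes along its sides.
- sanitizer: white pump bottle, 60 mm across, 160 mm tall, behind the cassette; origin at the centre of its underside. Not part of the job: leave it alone.
- stapler: stapler, 130 mm long, 46 mm high; origin at the centre of its underside. Not part of the job: leave it alone.
- tin: flat round brass tin, 40 mm across, 14 mm high, among the full tubes; origin at the centre of its underside. Not part of the job: leave it alone.
- marker: blue marker pen, 130 mm long, 12 mm thick, lying; origin at the centre of its underside. Not part of the job: leave it alone.
- stamp: small wooden-handled stamp, 22 mm across, 49 mm tall, near the clips; origin at the centre of its underside. Not part of the job: leave it alone.
- dish: clear change dish, 84 mm across, 18 mm high; origin at the centre of its underside. Not part of the job: leave it alone.
- tape: roll of tape, 72 mm across, 19 mm high, lying; origin at the centre of its underside. Not part of the job: leave it alone.

How it is judged:
By the outcome, as a careful person would: the job done as asked, in the order asked, and still so for the second after the job is handed in, with the robot touching nothing.
Of tube1, tube2, tube3, tube4 only 2 to 3 are there at a start; the rules pass over those that are not, and their reading is None.
Of empty2, empty4 only 1 to 2 are there at a start; the rules pass over those that are not, and their reading is None.
At some moment in a run one of clipA, clipB, clipC may be knocked a few centimetres aside while the robot is not near it.
It also fails if it takes over 210 s, if anything falls off the work surface, if the arm or the gripper's body presses on something with over 40 N, if the wrist force passes 120 N, or if a joint passes its speed limit or range.

## Working session

There is one attempt and no reset: what is moved stays moved. The work goes in short steps, Python scripts to look and compute and a shell command to move; the robot and the scene stay as the last step left them, time stands still between calls to the robot, and variables do not carry over. Pictures are saved under pics/ and viewed, and the job is handed in when it is done.

```bash
ls; mkdir -p pics; python3 - <<'E'
from rig import *
import cv2
print(get_state())
for n in ["scene","top","wrist"]:
    d=get_image(n); cv2.imwrite(f"pics/{n}0.png",cv2.cvtColor(d["frame"],cv2.COLOR_RGB2BGR))
    print(n,d["camera_matrix"],d["rvec"],d["tvec"])
E
```

```text
pics
{'clock': 0.0, 'qpos': array([ 1.12202071e+00,  2.76602349e-01,  1.50617440e+00, -3.55957585e-06,
        1.36072409e+00, -1.20998196e-01]), 'qd': array([-7.45659661e-04, -9.31555329e-04, -2.33424096e-03, -1.33204347e-04,
       -7.97476075e-04, -8.52774359e-05]), 'effort': array([ 1.01984958e-04, -4.16782987e+01, -2.45805162e+01, -3.69709016e-05,
        1.10534244e-02,  4.07283380e-05]), 'position': array([0.18489243, 0.54391166, 0.24941907]), 'ee_rot': array([-2.66477486e-04,  1.63155592e-01,  9.86599890e-01, -9.16128774e-04]), 'contact_force': array([0.83770896, 0.24294699, 0.09573461]), 'moment': array([-0.01714427,  0.01456794,  0.0153652 ]), 'width': 0.08532550169882452}
scene [[348.76535036   0.         256.92321673]
 [  0.         348.76535036 195.66154543]
 [  0.           0.           1.        ]] [ 2.16371293  1.41300262 -0.45769102] [-0.25752788 -0.3645572   1.17341163]
top [[403.30893113   0.         256.67465424]
 [  0.         403.30893113 192.36994194]
 [  0.           0.           1.        ]] [ 2.11093292 -2.17314718  0.16698438] [0.03176667 0.593088   1.05024877]
wrist [[343.76339847   0.         251.44756723]
 [  0.         343.76339847 187.51460667]
 [  0.           0.           1.        ]] [-2.36114553 -1.69429055 -0.23462805] [-0.57378534 -0.03565462  0.37766143]
```

View pics/scene0.png

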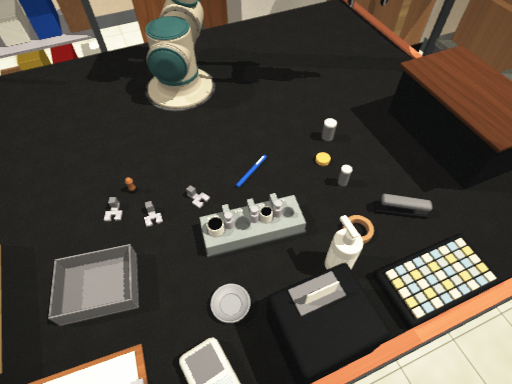

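View pics/top0.png

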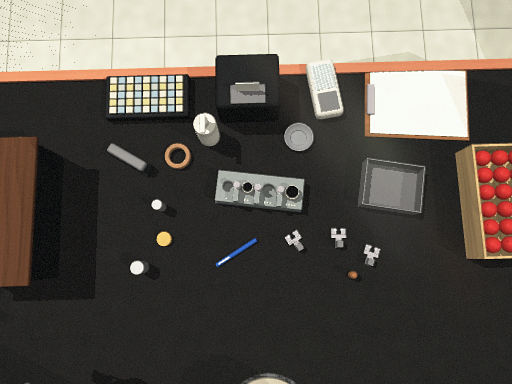

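View pics/wrist0.png

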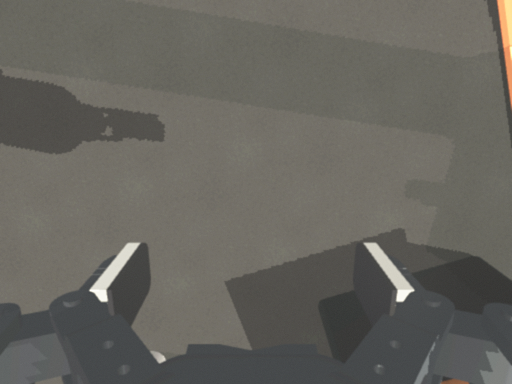

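```bash
cat > h.py <<'E'
from rig import *
import numpy as np, cv2
from scipy.spatial.transform import Rotation as R
def cam(d):
    Rm=cv2.Rodrigues(np.array(d["rvec"],float))[0]; t=np.array(d["tvec"],float).ravel()
    return d["camera_matrix"],Rm,t
def ray(d,uv):
    K,Rm,t=cam(d); v=Rm.T@np.linalg.solve(K,[uv[0],uv[1],1.]); return -Rm.T@t, v/np.linalg.norm(v)
def onz(d,uv,z):
    o,v=ray(d,uv); return o+v*(z-o[2])/v[2]
def proj(d,P):
    return cv2.projectPoints(np.atleast_2d(np.array(P,float)),np.array(d["rvec"],float),np.array(d["tvec"],float),d["camera_matrix"],None)[0][:,0]
def save(d,name,crop=None,s=1):
    f=cv2.cvtColor(d["frame"],cv2.COLOR_RGB2BGR)
    if crop: x0,y0,x1,y1=crop; f=f[y0:y1,x0:x1]
    if s!=1: f=cv2.resize(f,None,fx=s,fy=s,interpolation=cv2.INTER_CUBIC)
    cv2.imwrite(f"pics/{name}.png",f)
def tri(d1,p1,d2,p2):
    A=[];b=[]
    for d,p in((d1,p1),(d2,p2)):
        o,v=ray(d,p); M=np.eye(3)-np.outer(v,v); A.append(M); b.append(M@o)
    return np.linalg.lstsq(np.vstack(A),np.hstack(b),rcond=None)[0]
def Rt():
    q=get_state()["ee_rot"]; return R.from_quat([q[1],q[2],q[3],q[0]])
def goal(p,yawx=None):
    """shift (mm) & turn (deg) in tool axes to put TCP at p, pointing down, tool-x azimuth yawx deg (world)"""
    s=get_state(); r=Rt(); sh=r.inv().apply(np.array(p)-s["position"])*1000
    cur=r.as_matrix()
    az=np.degrees(np.arctan2(cur[1,0],cur[0,0]))
    if yawx is None: yawx=az
    a=np.radians(yawx); T=np.array([[np.cos(a),np.sin(a),0],[np.sin(a),-np.cos(a),0],[0,0,-1]]).T
    T=np.column_stack([[np.cos(a),np.sin(a),0],[np.sin(a),-np.cos(a),0],[0,0,-1]])
    w=(r.inv()*R.from_matrix(T)).as_rotvec(degrees=True)
    print("az now %.1f"%az,"shift",sh.round(1),"turn",w.round(1),"clk %.2f"%s["clock"],"pos",s["position"].round(4),"F",s["contact_force"].round(1),"w %.4f"%s["width"])
def st():
    s=get_state(); print("clk %.2f"%s["clock"],s["position"].round(4),"F",s["contact_force"].round(1),"w %.4f"%s["width"])
E
python3 - <<'E'
from h import *
t=get_image("top"); s=get_image("scene")
save(t,"topc",(205,150,305,225),8); save(t,"topt",(100,180,200,280),6); save(t,"topk",(280,220,390,285),7)
save(s,"scc",(185,180,315,260),6)
goal([.3,.3,.3],180)
E
```

```text
az now 161.2 shift [-187.5 -194.2  -50. ] turn [ -0.   -0.  -18.8] clk 0.25 pos [0.185  0.5442 0.2499] F [-0.   0.7  0.3] w 0.0853
```

View pics/topc.png

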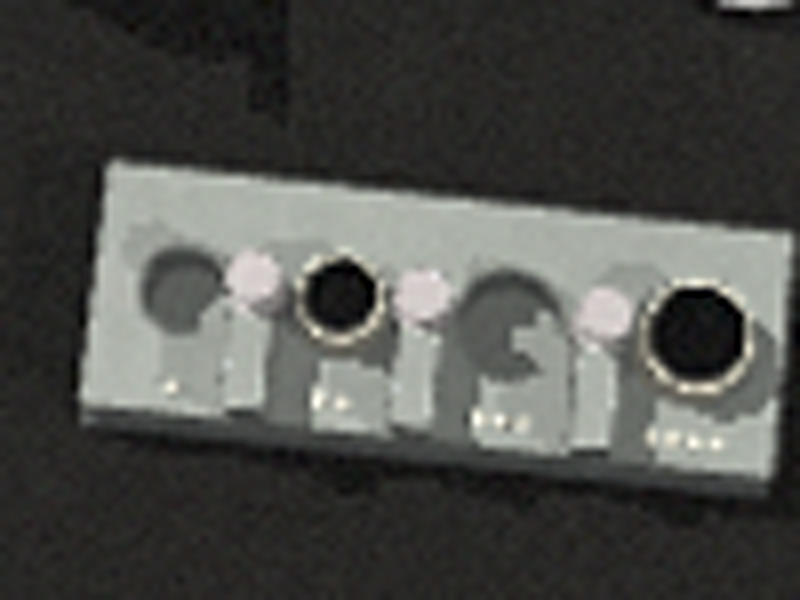

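View pics/topt.png

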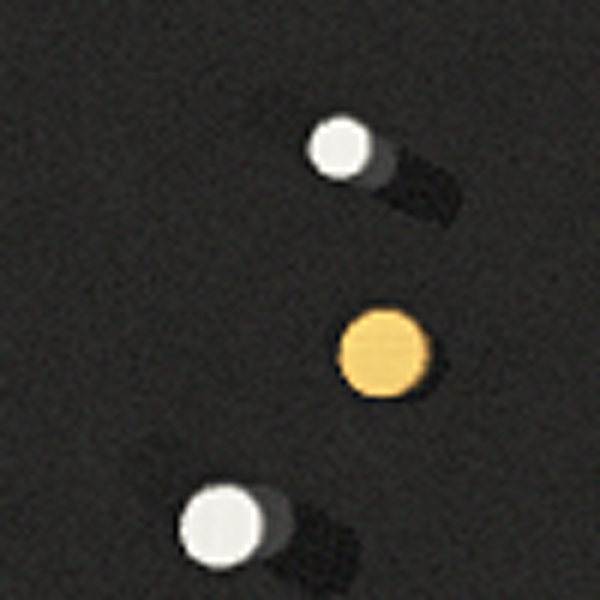

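View pics/topk.png

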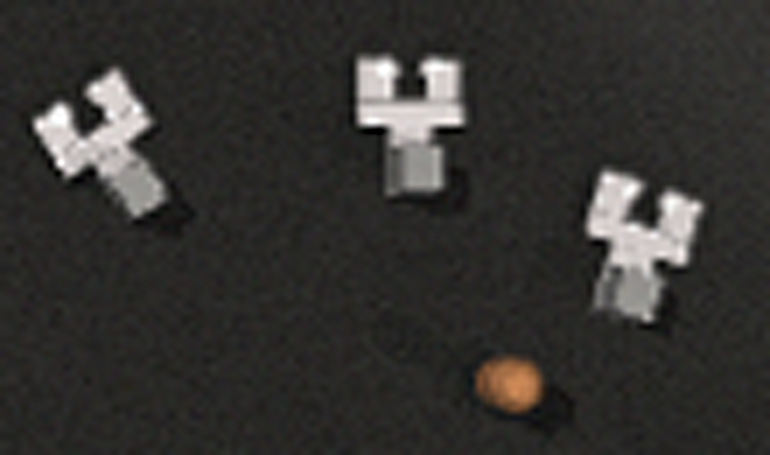

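View pics/scc.png

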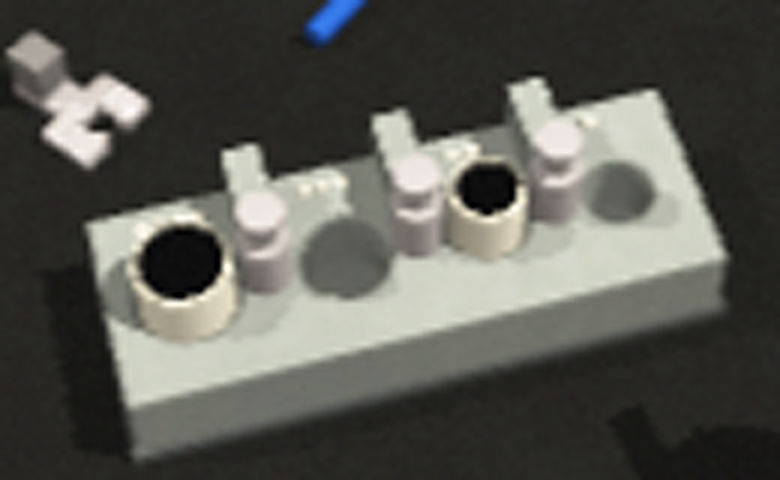

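```bash
python3 - <<'E'
from h import *
t=get_image("top"); s=get_image("scene")
f=t["frame"].astype(int)
g=f.min(2)
def blob(crop,mask,z,name,amin=8):
    x0,y0,x1,y1=crop; m=np.zeros(g.shape,np.uint8); m[y0:y1,x0:x1]=mask[y0:y1,x0:x1]
    n,l,stt,c=cv2.connectedComponentsWithStats(m)
    for i in range(1,n):
        if stt[i,4]>=amin:
            p=onz(t,c[i],z); h=np.linalg.norm(onz(t,c[i]+[10,0],z)-p)/10
            print(name,c[i].round(1),"area",stt[i,4],"diam mm %.1f"%(1000*h*2*np.sqrt(stt[i,4]/np.pi)),p.round(4))
blob((110,190,180,280),(g>140).astype(np.uint8),.058,"cap")
blob((150,225,180,250),((f[...,0]>120)&(f[...,2]<150)).astype(np.uint8),.014,"tin")
# empties: dark mouth
blob((240,180,255,196),(g<45).astype(np.uint8),.066,"mouth2")
blob((283,182,302,203),(g<45).astype(np.uint8),.066,"mouth4")
P=lambda x,y:(205+(x+.5)/8-.5,150+(y+.5)/8-.5)
for nm,xy in dict(p1=(254,277),p2=(424,295),p3=(605,313)).items(): print("post",nm,onz(t,P(*xy),.088).round(4))
for nm,xy in dict(k1=(183,291),k3=(511,326)).items(): print("pocket",nm,onz(t,P(*xy),.042).round(4))
for nm,xy in dict(m2=(341,298),m4=(697,336)).items(): print("mouth",nm,onz(t,P(*xy),.066).round(4))
for nm,xy in dict(bl=(107,160),br=(795,232),fr=(772,470),fl=(80,410)).items(): print("corner",nm,onz(t,P(*xy),.042).round(4))
Q=lambda x,y:(280+(x+.5)/7-.5,220+(y+.5)/7-.5)
for nm,xy in dict(Abore=(92,123),Agrip=(140,192),Bbore=(409,95),Bgrip=(423,168),Cbore=(644,220),Cgrip=(638,293)).items(): print(nm,onz(t,Q(*xy),.03 if 'g' in nm else .007).round(4))
for nm,uv in dict(b1=(365,158),b2=(425,163),b3=(421,214),b4=(359,205)).items(): print(nm,onz(t,uv,.05).round(3))
# scene posts
S=lambda x,y:(185+(x+.5)/6-.5,180+(y+.5)/6-.5)
for nm,xy,tp in (("p3",(261,216),(605,313)),("p2",(414,175),(424,295)),("p1",(559,138),(254,277))):
    print("scene",nm,onz(s,S(*xy),.088).round(4), tri(s,S(*xy),t,P(*tp)).round(4))
E
```

```text
cap [156.3 204.2] area 80 diam mm 27.0 [0.5675 0.2838 0.058 ]
cap [136.4 267.2] area 143 diam mm 35.2 [0.4034 0.3343 0.058 ]
tin [163.4 238.5] area 172 diam mm 40.7 [0.4779 0.2745 0.014 ]
mouth2 [247.1 186.5] area 54 diam mm 22.2 [0.6073 0.0396 0.066 ]
mouth4 [291.9 191.2] area 100 diam mm 30.1 [ 0.591  -0.0794  0.066 ]
post p1 [0.6104 0.0674 0.088 ]
post p2 [0.6028 0.0119 0.088 ]
post p3 [ 0.5952 -0.047   0.088 ]
pocket k1 [0.6144 0.0939 0.042 ]
pocket k3 [ 0.5991 -0.0177  0.042 ]
mouth m2 [0.6064 0.0395 0.066 ]
mouth m4 [ 0.5901 -0.0788  0.066 ]
corner bl [0.6609 0.1192 0.042 ]
corner br [ 0.6288 -0.1161  0.042 ]
corner fr [ 0.5471 -0.1045  0.042 ]
corner fl [0.5744 0.1296 0.042 ]
Abore [ 0.4716 -0.0817  0.007 ]
Agrip [ 0.4436 -0.097   0.03  ]
Bbore [ 0.4789 -0.2076  0.007 ]
Bgrip [ 0.4496 -0.2066  0.03  ]
Cbore [ 0.4273 -0.297   0.007 ]
Cgrip [ 0.3997 -0.2862  0.03  ]
b1 [ 0.68  -0.285  0.05 ]
b2 [ 0.661 -0.448  0.05 ]
b3 [ 0.522 -0.425  0.05 ]
b4 [ 0.551 -0.26   0.05 ]
scene p3 [ 0.5967 -0.0497  0.088 ] [ 0.5953 -0.0482  0.0853]
scene p2 [0.6028 0.0091 0.088 ] [0.6026 0.0107 0.087 ]
scene p1 [0.6095 0.0659 0.088 ] [0.61   0.0666 0.0885]
```

```bash
python3 - <<'E'
from h import *
w=get_image("wrist"); s=get_state()
K,Rm,t=cam(w); c=-Rm.T@t; r=Rt()
print("cam in tool mm",r.inv().apply(c-s["position"])*1000); print("cam axes in tool\n",(r.inv().as_matrix()@Rm.T).round(3))
# row fit
ob=[(26,[.6104,.0674]),(82,[.6028,.0119]),(142,[.5952,-.047]),(0,[.6144,.0939]),(112,[.5991,-.0177]),(54,[.6068,.0395]),(174,[.5905,-.0791])]
ob=np.array([[a,*b] for a,b in ob]); A=np.c_[np.ones(7),ob[:,0]/1000]
x,res,_,_=np.linalg.lstsq(A,ob[:,1:],rcond=None); print(x, (A@x-ob[:,1:])*1000, np.linalg.norm(x[1]), np.degrees(np.arctan2(-x[1,0],-x[1,1])))
print(proj(get_image("scene"),s["position"]))
goal([.60,.04,.26],82.4)
goal([.60,.04,.26],-97.6)
E
```

```text
cam in tool mm [  70.01003232   -0.53599446 -122.498721  ]
cam axes in tool
 [[ 0.002 -0.962 -0.274]
 [ 1.     0.002  0.   ]
 [ 0.    -0.274  0.962]]
[[ 0.61413696  0.0933936 ]
 [-0.13518424 -0.99128   ]] [[ 0.22216727  0.22032   ]
 [ 0.2518497   0.20864   ]
 [-0.25920485 -0.36816   ]
 [-0.26304242 -0.5064    ]
 [-0.10367758  0.07024   ]
 [ 0.03700848  0.36448   ]
 [ 0.11489939  0.01088   ]] 1.0004553052484733 7.765716268614427
[[366.95485434   2.99342851]]
az now 161.2 shift [-555.2 -344.    -9.7] turn [-0.   0.  78.8] clk 0.45 pos [0.1851 0.5444 0.2502] F [ 0.7 -0.6  0.4] w 0.0851
az now 161.2 shift [-555.2 -344.    -9.7] turn [  -0.    -0.  -101.2] clk 0.45 pos [0.1851 0.5444 0.2502] F [ 0.7 -0.6  0.4] w 0.0851
```

```bash
python3 -m jog '[-555,-344,-10,0,0,79,-555,-344,-10,0,0,79,-555,-344,-10,0,0,79,-555,-344,-10,0,0,79,-555,-344,-10,0,0,79,-555,-344,-10,0,0,79,-555,-344,-10,0,0,79,-555,-344,-10,0,0,79,-555,-344,-10,0,0,79,-555,-344,-10,0,0,79]' 0.35
python3 - <<'E'
from h import *
goal([.60,.04,.26],82.23)
E
```

```text
clock: 1.7
position: [0.5832, 0.0599, 0.2601]
ee_rot: [0.0, 0.754, 0.657, 0.0]
contact_force: [0.2, 0.4, 0.8]
width: 0.0556
az now 82.2 shift [-17.5  19.3   0.1] turn [ 0. -0. -0.] clk 1.70 pos [0.5832 0.0599 0.2601] F [0.2 0.4 0.8] w 0.0556
```

```bash
python3 -m jog '[-17,19,0,0,0,0,-17,19,0,0,0,0,-17,19,0,0,0,0]'
python3 - <<'E'
from h import *
st(); w=get_image("wrist"); save(w,"w1"); st()
E
```

```text
clock: 2.08
position: [0.5975, 0.0435, 0.2598]
ee_rot: [-0.001, 0.753, 0.658, -0.0]
contact_force: [-0.5, 0.5, -0.0]
width: 0.0552
clk 2.08 [0.5975 0.0435 0.2598] F [-0.5  0.5 -0. ] w 0.0552
clk 2.12 [0.5974 0.0438 0.26  ] F [-0.3 -0.   0.2] w 0.0556
```

View pics/w1.png

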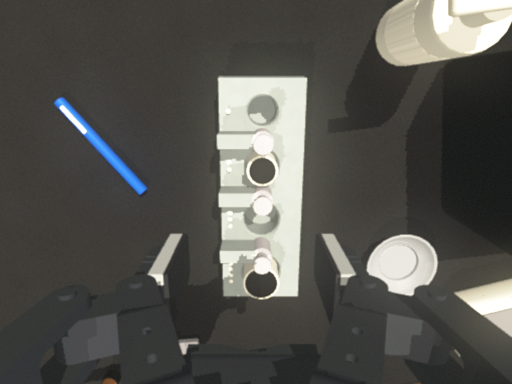

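```bash
python3 - <<'E'
from h import *
st(); w=get_image("wrist"); save(w,"w1z",(205,65,325,305),3)
E
```

```text
clk 2.12 [0.5974 0.0438 0.26  ] F [-0.3 -0.   0.2] w 0.0556
```

View pics/w1z.png

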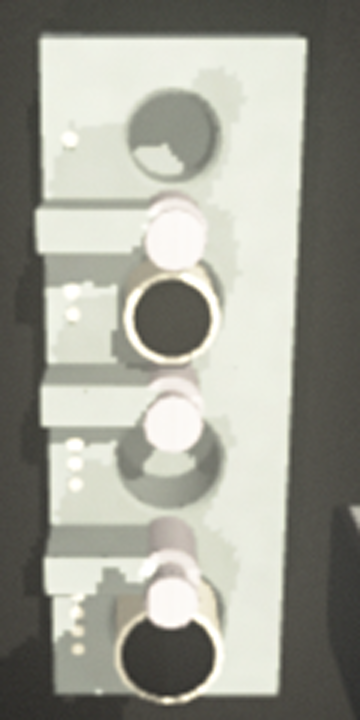

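```bash
python3 - <<'E'
from h import *
w=get_image("wrist")
P=lambda x,y:(205+(x+.5)/3-.5,65+(y+.5)/3-.5)
A=np.array([.61414,.09339]); u=np.array([-.13512,-.99083]); n=np.array([.99083,-.13512])
for nm,xy,z,s in (("pk1",(173,134),.042,0),("post1",(175,238),.088,26),("m2",(171,318),.066,54),("post2",(173,423),.088,82),("post3",(171,601),.088,142),("m4",(168,651),.066,174)):
    p=onz(w,P(*xy),z)[:2]; q=A+u*s/1000
    print(nm,p.round(4),"top",q.round(4),"diff along row %.1f, across %.1f"%((p-q)@u*1000,(p-q)@n*1000))
for nm,xy in dict(bl=(306,38),fl=(40,37),br=(279,693),fr=(56,693)).items():
    p=onz(w,P(*xy),.042)[:2]; print(nm,((p-A)@u*1000).round(1),((p-A)@n*1000).round(1))
E
```

```text
pk1 [0.614 0.093] top [0.6141 0.0934] diff along row 0.4, across -0.0
post1 [0.6099 0.0666] top [0.6106 0.0676] diff along row 1.1, across -0.6
m2 [0.6059 0.0383] top [0.6068 0.0399] diff along row 1.7, across -0.7
post2 [0.6025 0.0111] top [0.6031 0.0121] diff along row 1.1, across -0.5
post3 [ 0.5945 -0.0479] top [ 0.595  -0.0473] diff along row 0.7, across -0.4
m4 [ 0.5902 -0.0788] top [ 0.5906 -0.079 ] diff along row -0.1, across -0.4
bl -29.2 41.5
fl -29.3 -42.2
br 206.1 42.4
fr 206.4 -41.7
```

```bash
python3 - <<'E'
from h import *
goal([.6064,.0393,.066],82.23)
E
```

```text
az now 82.3 shift [ -3.4   9.4 194.2] turn [-0.  -0.   0.1] clk 2.23 pos [0.5976 0.0438 0.2602] F [0.5 0.2 0.1] w 0.0554
```

```bash
python3 -m jog '[-3.4,9.4,60,0,0,0,-3.4,9.4,120,0,0,0,-3.4,9.4,140,0,0,0,-3.4,9.4,160,0,0,0,-3.4,9.4,180,0,0,0,-3.4,9.4,194,0,0,0,-3.4,9.4,194,0,0,0,-3.4,9.4,194,0,0,0]'
python3 - <<'E'
from h import *
goal([.6064,.0393,.066],82.23); w=get_image("wrist"); save(w,"w2")
E
```

```text
clock: 3.22
position: [0.6079, 0.0379, 0.0667]
ee_rot: [0.0, 0.753, 0.658, 0.001]
contact_force: [-0.3, -0.2, 0.8]
width: 0.0558
az now 82.2 shift [ 1.2 -1.7  0.7] turn [ 0.1 -0.   0. ] clk 3.23 pos [0.6079 0.0379 0.0667] F [-0.3 -0.2  0.8] w 0.0558
```

View pics/w2.png

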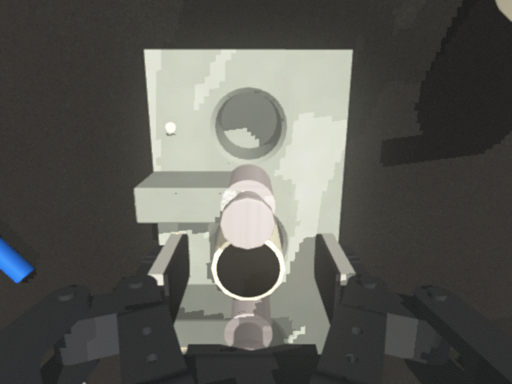

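```bash
python3 -m jog '[1.2,-1.7,0.7,0,0,0,1.2,-1.7,0.7,0,0,0,1.2,-1.7,0.7,0,0,0]' 0.35
python3 - <<'E'
from h import *
goal([.6064,.0393,.066],82.23)
E
python3 -m jog '[0,0,0,0,0,0,0,0,0,0,0,0,0,0,0,0,0,0,0,0,0,0,0,0,0,0,0,0,0,0,0,0,0,0,0,0]' 0.8 25
python3 - <<'E'
from h import *
goal([.6064,.0393,.066],82.23)
E
```

```text
clock: 3.65
position: [0.606, 0.039, 0.0654]
ee_rot: [0.0, 0.753, 0.657, 0.0]
contact_force: [0.3, -0.4, 0.2]
width: 0.0557
az now 82.2 shift [ 0.3  0.4 -0.6] turn [ 0. -0. -0.] clk 3.65 pos [0.606  0.039  0.0654] F [ 0.3 -0.4  0.2] w 0.0557
clock: 4.4
position: [0.606, 0.0391, 0.0653]
ee_rot: [0.0, 0.753, 0.658, 0.0]
contact_force: [0.2, -0.3, 1.2]
width: 0.0291
az now 82.2 shift [ 0.3  0.4 -0.7] turn [ 0. -0. -0.] clk 4.40 pos [0.606  0.0391 0.0653] F [ 0.2 -0.3  1.2] w 0.0291
```

```bash
python3 -m jog '[0,0,-40,0,0,0,0,0,-80,0,0,0,0,0,-120,0,0,0,0,0,-120,0,0,0]' 
python3 - <<'E'
from h import *
goal([.5985,-.390,.185],82.23);goal([.5985,-.390,.072],82.23)
E
```

```text
clock: 4.9
position: [0.608, 0.039, 0.1887]
ee_rot: [0.003, 0.753, 0.658, 0.003]
contact_force: [-0.3, -0.3, -0.9]
width: 0.029
az now 82.2 shift [-426.4   48.6    3.7] turn [ 0.4 -0.  -0. ] clk 4.90 pos [0.608  0.039  0.1887] F [-0.3 -0.3 -0.9] w 0.0290
az now 82.2 shift [-426.4   47.8  116.7] turn [ 0.4 -0.  -0. ] clk 4.90 pos [0.608  0.039  0.1887] F [-0.3 -0.3 -0.9] w 0.0290
```

```bash
python3 -m jog '[-426,48,0,0,0,0,-426,48,0,0,0,0,-426,48,0,0,0,0,-426,48,0,0,0,0,-426,48,0,0,0,0,-426,48,0,0,0,0,-426,48,0,0,0,0,-426,48,0,0,0,0,-426,48,0,0,0,0,-426,48,0,0,0,0]' 
python3 - <<'E'
from h import *
goal([.5985,-.390,.075],82.23); w=get_image("wrist"); save(w,"w3")
E
```

```text
clock: 6.15
position: [0.5957, -0.3878, 0.1846]
ee_rot: [-0.001, 0.753, 0.658, 0.0]
contact_force: [0.2, 0.4, -0.4]
width: 0.029
az now 82.3 shift [ -2.    3.2 109.5] turn [-0.1 -0.1  0.1] clk 6.15 pos [ 0.5957 -0.3878  0.1846] F [ 0.2  0.4 -0.4] w 0.0290
```

View pics/w3.png

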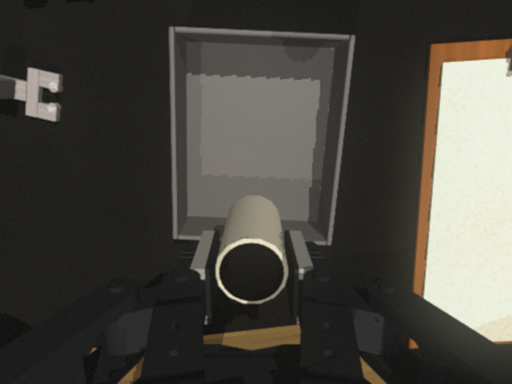

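```bash
python3 - <<'E'
from h import *
w=get_image("wrist")
c=np.array([onz(w,p,.05) for p in ((170,30),(352,37),(328,243),(176,238))]); print(c.round(3),c.mean(0).round(4))
E
```

```text
[[ 0.554 -0.273  0.05 ]
 [ 0.678 -0.294  0.05 ]
 [ 0.65  -0.447  0.05 ]
 [ 0.528 -0.426  0.05 ]] [ 0.6028 -0.3597  0.05  ]
```

```bash
python3 -m jog '[-2,2,50,0,0,0,-2,2,85,0,0,0,-2,2,100,0,0,0,-2,2,110,0,0,0,-2,2,110,0,0,0]' 
python3 -m jog '[0,0,0,0,0,0,0,0,0,0,0,0,0,0,0,0,0,0,0,0,0,0,0,0]' 0.35
python3 -m jog '[0,0,-50,0,0,0,0,0,-100,0,0,0,0,0,-110,0,0,0,0,0,-110,0,0,0]'
python3 - <<'E'
from h import *
goal([.5902,-.0796,.19],82.23); w=get_image("wrist"); save(w,"w4")
E
```

```text
clock: 6.88
position: [0.5979, -0.3917, 0.0756]
ee_rot: [0.0, 0.753, 0.658, 0.0]
contact_force: [0.7, -1.5, -0.8]
width: 0.0287
clock: 7.38
position: [0.5976, -0.3919, 0.0755]
ee_rot: [0.0, 0.753, 0.657, 0.0]
contact_force: [-0.4, 0.6, 1.1]
width: 0.0553
clock: 7.88
position: [0.5976, -0.3919, 0.1859]
ee_rot: [0.001, 0.753, 0.657, 0.0]
contact_force: [-1.0, 0.4, -1.2]
width: 0.0552
az now 82.2 shift [308.4 -49.6  -4.4] turn [ 0.1  0.  -0. ] clk 7.88 pos [ 0.5976 -0.3919  0.1859] F [-1.   0.4 -1.2] w 0.0552
```

View pics/w4.png

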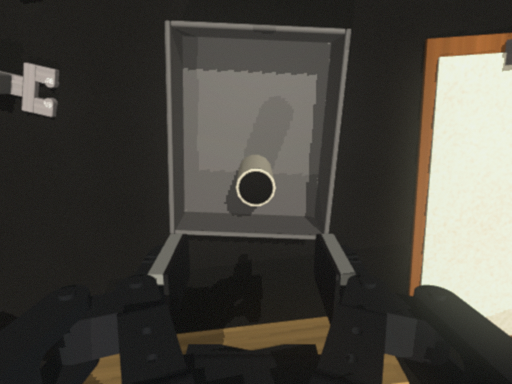

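```bash
python3 -m jog '[308,-50,0,0,0,0,308,-50,0,0,0,0,308,-50,0,0,0,0,308,-50,0,0,0,0,308,-50,0,0,0,0,308,-50,0,0,0,0,308,-50,0,0,0,0,308,-50,0,0,0,0]' 0.3
python3 - <<'E'
from h import *
goal([.5904,-.079,.0655],82.23)
E
```

```text
clock: 8.93
position: [0.5895, -0.0812, 0.1842]
ee_rot: [-0.0, 0.754, 0.657, -0.001]
contact_force: [0.3, -0.4, 0.6]
width: 0.0599
az now 82.1 shift [  2.3   0.8 118.7] turn [-0.1  0.  -0.1] clk 8.93 pos [ 0.5895 -0.0812  0.1842] F [ 0.3 -0.4  0.6] w 0.0599
```

```bash
python3 -m jog '[1,0.5,50,0,0,0,1,0.5,85,0,0,0,1,0.5,105,0,0,0,1,0.5,118.5,0,0,0,1,0.5,118.5,0,0,0,1,0.5,118.5,0,0,0]' 
python3 - <<'E'
from h import *
goal([.5904,-.079,.0655],82.23)
E
python3 -m jog '[0,0,0,0,0,0,0,0,0,0,0,0,0,0,0,0,0,0,0,0,0,0,0,0,0,0,0,0,0,0]' 0.75 25
python3 -m jog '[0,0,-40,0,0,0,0,0,-80,0,0,0,0,0,-120,0,0,0,0,0,-120,0,0,0]' 
python3 - <<'E'
from h import *
goal([.607,-.325,.185],82.23)
E
```

```text
clock: 9.68
position: [0.5911, -0.0795, 0.0675]
ee_rot: [0.001, 0.754, 0.657, 0.001]
contact_force: [-0.4, -0.3, 0.5]
width: 0.0596
az now 82.2 shift [ 0.4 -0.7  2. ] turn [ 0.1  0.  -0. ] clk 9.68 pos [ 0.5911 -0.0795  0.0675] F [-0.4 -0.3  0.5] w 0.0596
clock: 10.3
position: [0.5909, -0.079, 0.0678]
ee_rot: [0.001, 0.753, 0.658, 0.001]
contact_force: [-0.3, 0.1, 6.3]
width: 0.037
clock: 10.8
position: [0.5923, -0.0793, 0.1901]
ee_rot: [0.003, 0.753, 0.658, 0.002]
contact_force: [0.2, -0.2, -0.7]
width: 0.0371
az now 82.2 shift [-241.5   47.7    5.7] turn [ 0.4  0.  -0. ] clk 10.80 pos [ 0.5923 -0.0793  0.1901] F [ 0.2 -0.2 -0.7] w 0.0371
```

```bash
python3 -m jog '[-241,48,0,0,0,0,-241,48,0,0,0,0,-241,48,0,0,0,0,-241,48,0,0,0,0,-241,48,0,0,0,0,-241,48,0,0,0,0,-241,48,50,0,0,0,-241,48,85,0,0,0,-241,48,110,0,0,0,-241,48,110,0,0,0]' 
python3 -m jog '[0,0,0,0,0,0,0,0,0,0,0,0,0,0,0,0,0,0,0,0,0,0,0,0]' 0.3
python3 -m jog '[0,0,-50,0,0,0,0,0,-100,0,0,0,0,0,-120,0,0,0,0,0,-120,0,0,0]'
python3 - <<'E'
from h import *
goal([.5675,.2838,.19],82.23); w=get_image("wrist"); save(w,"w5")
t=get_image("top");save(t,"top5"); 
E
```

```text
clock: 12.05
position: [0.6036, -0.321, 0.0741]
ee_rot: [-0.003, 0.753, 0.658, -0.001]
contact_force: [0.3, -0.2, -0.3]
width: 0.0369
clock: 12.55
position: [0.6054, -0.3243, 0.0774]
ee_rot: [0.0, 0.753, 0.657, 0.0]
contact_force: [0.5, -0.8, -0.8]
width: 0.0599
clock: 13.05
position: [0.6061, -0.3249, 0.1991]
ee_rot: [0.002, 0.754, 0.657, 0.001]
contact_force: [1.9, -0.1, -0.0]
width: 0.0597
az now 82.2 shift [ 597.9 -120.8    7.3] turn [ 0.3  0.1 -0. ] clk 13.05 pos [ 0.6061 -0.3249  0.1991] F [ 1.9 -0.1 -0. ] w 0.0597
```

View pics/w5.png

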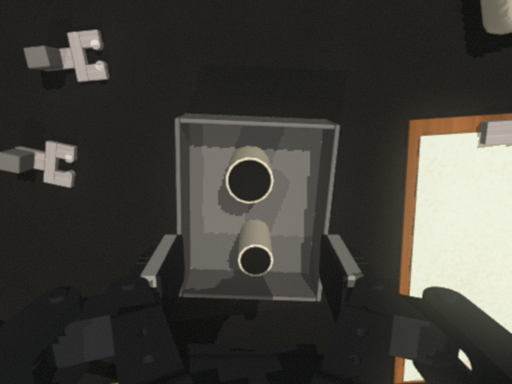

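View pics/top5.png

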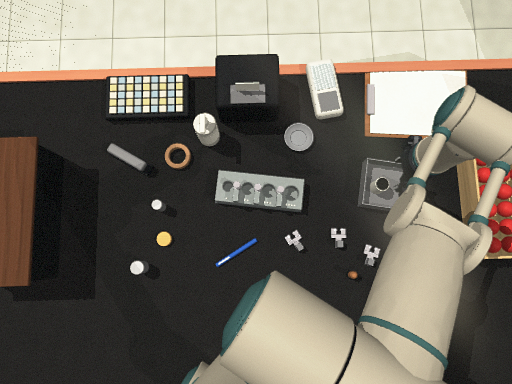

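```bash
python3 -m jog '[598,-121,7,0,0,0,598,-121,7,0,0,0,598,-121,7,0,0,0,598,-121,7,0,0,0,598,-121,7,0,0,0,598,-121,7,0,0,0,598,-121,7,0,0,0,598,-121,7,0,0,0,598,-121,7,0,0,0,598,-121,7,0,0,0]' 0.35
python3 -m jog '[0,0,0,0,0,0,0,0,0,0,0,0]'
python3 - <<'E'
from h import *
goal([.5675,.2838,.058],82.23); w=get_image("wrist"); save(w,"w6")
E
```

```text
clock: 14.4
position: [0.5647, 0.2869, 0.1874]
ee_rot: [-0.001, 0.753, 0.658, -0.002]
contact_force: [1.0, -0.1, -0.2]
width: 0.0552
clock: 14.65
position: [0.5655, 0.284, 0.188]
ee_rot: [-0.0, 0.753, 0.658, -0.002]
contact_force: [0.5, 0.4, -0.1]
width: 0.0559
az now 82.3 shift [  0.4   2.4 130. ] turn [-0.1  0.1  0. ] clk 14.65 pos [0.5655 0.284  0.188 ] F [ 0.5  0.4 -0.1] w 0.0559
```

View pics/w6.png

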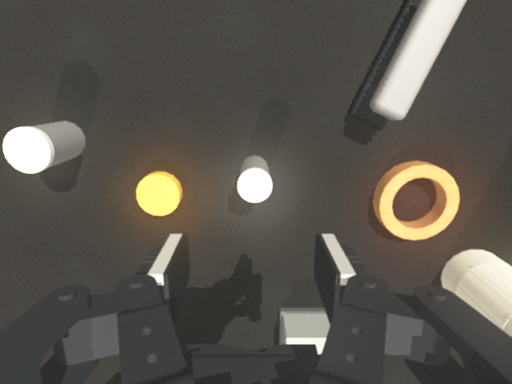

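```bash
python3 - <<'E'
from h import *
w=get_image("wrist"); g=w["frame"].min(2)
m=np.zeros_like(g); m[150:215,225:290]=(g[150:215,225:290]>200); M=cv2.moments(m,True); c=(M["m10"]/M["m00"],M["m01"]/M["m00"]); p=onz(w,c,.058)
h=np.linalg.norm(onz(w,(c[0]+10,c[1]),.058)-p)/10
print(c,p.round(4),"diam",2000*h*np.sqrt(M["m00"]/np.pi)); goal([*p[:2],.058],82.23)
m[:]=0; m[120:180,0:55]=(g[120:180,0:55]>215); M=cv2.moments(m,True); c=(M["m10"]/M["m00"],M["m01"]/M["m00"]); p=onz(w,c,.058)
h=np.linalg.norm(onz(w,(c[0]+10,c[1]),.058)-p)/10
print(c,p.round(4),"diam",2000*h*np.sqrt(M["m00"]/np.pi))
E
```

```text
(253.8486096807415, 184.14933058702368) [0.5668 0.2827 0.058 ] diam 26.826736164587395
az now 82.1 shift [-1.000e-01  1.000e+00  1.308e+02] turn [-0.1  0.1 -0.1] clk 14.75 pos [0.5661 0.2832 0.1888] F [-0.3  0.6 -0.5] w 0.0552
(26.48060708263069, 148.81000562113547) [0.4032 0.3323 0.058 ] diam 35.33914788916531
```

```bash
python3 -m jog '[-0.1,0.7,50,0,0,0,-0.1,0.7,90,0,0,0,-0.1,0.7,115,0,0,0,-0.1,0.7,130.5,0,0,0,-0.1,0.7,130.5,0,0,0,-0.1,0.7,130.5,0,0,0]' 
python3 -m jog '[0,0,0,0,0,0,0,0,0,0,0,0,0,0,0,0,0,0,0,0,0,0,0,0,0,0,0,0,0,0]' 0.85 40
python3 -m jog '[0,0,-40,0,0,0,0,0,-80,0,0,0,0,0,-120,0,0,0,0,0,-120,0,0,0,0,0,-120,0,0,0]' 
python3 - <<'E'
from h import *
goal([.61366,.09285,.16],82.23)
E
```

```text
clock: 15.5
position: [0.568, 0.2845, 0.0604]
ee_rot: [0.0, 0.754, 0.657, 0.001]
contact_force: [-0.1, 0.3, 1.2]
width: 0.0553
clock: 16.12
position: [0.5676, 0.2848, 0.0605]
ee_rot: [0.0, 0.753, 0.658, 0.001]
contact_force: [-1.4, 0.2, 7.2]
width: 0.0238
clock: 16.75
position: [0.5661, 0.2843, 0.1781]
ee_rot: [-0.0, 0.753, 0.658, -0.001]
contact_force: [0.1, -0.1, -1.6]
width: 0.0244
az now 82.2 shift [-183.2   73.1   18.1] turn [-0.1  0.1 -0. ] clk 16.75 pos [0.5661 0.2843 0.1781] F [ 0.1 -0.1 -1.6] w 0.0244
```

```bash
python3 -m jog '[-183,73,0,0,0,0,-183,73,0,0,0,0,-183,73,0,0,0,0,-183,73,0,0,0,0,-183,73,30,0,0,0,-183,73,50,0,0,0,-183,73,50,0,0,0]' 
python3 - <<'E'
from h import *
goal([.61366,.09285,.1],82.23); w=get_image("wrist"); save(w,"w7")
E
```

```text
clock: 17.62
position: [0.6119, 0.0938, 0.1258]
ee_rot: [-0.003, 0.753, 0.658, -0.003]
contact_force: [-0.1, 0.1, -0.7]
width: 0.024
az now 82.2 shift [-0.7  2.  25.8] turn [-0.4  0.   0. ] clk 17.62 pos [0.6119 0.0938 0.1258] F [-0.1  0.1 -0.7] w 0.0240
```

View pics/w7.png

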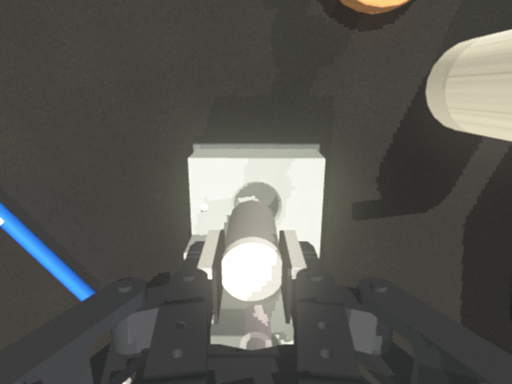

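```bash
python3 -m jog '[0,2,0,0,0,0,0,2,0,0,0,0,0,2,0,0,0,0]'
python3 - <<'E'
from h import *
w=get_image("wrist"); save(w,"w8",(170,130,350,350),3)
s=get_state(); g=w["frame"].min(2)
m=np.zeros_like(g); m[235:305,215:285]=(g[235:305,215:285]>225)
cs,_=cv2.findContours(m,cv2.RETR_EXTERNAL,cv2.CHAIN_APPROX_NONE); c=max(cs,key=cv2.contourArea); (e,r)=cv2.minEnclosingCircle(c); print(e,r)
p=onz(w,e,s["position"][2]-.0024); print(p, Rt().inv().apply(p-s["position"])*1000)
goal([.61366,.09285,.09],82.23)
E
```

```text
clock: 18.05
position: [0.6168, 0.0932, 0.1299]
ee_rot: [0.0, 0.753, 0.658, 0.001]
contact_force: [-0.8, 0.9, -1.7]
width: 0.0245
(250.5963897705078, 268.9337463378906) 32.15220642089844
[0.61576215 0.09235286 0.12733368] [-0.90360613 -0.83226523  2.3989458 ]
az now 82.2 shift [-0.7 -3.  39.7] turn [ 0.1 -0.  -0. ] clk 18.10 pos [0.6167 0.0931 0.1297] F [-0.6  0.2 -0.6] w 0.0239
```

View pics/w8.png

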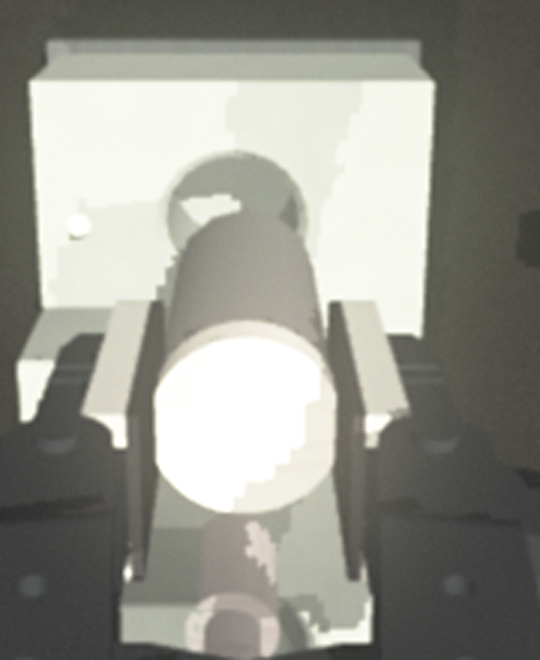

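```bash
python3 - <<'E'
from h import *
goal([.6141,.0939,.108],82.23)
E
```

```text
az now 82.2 shift [ 0.4 -2.7 21.7] turn [ 0.1 -0.  -0. ] clk 18.10 pos [0.6167 0.0931 0.1297] F [-0.6  0.2 -0.6] w 0.0239
```

```bash
python3 -m jog '[0.4,-2.7,20,0,0,0,0.4,-2.7,20,0,0,0,0.4,-2.7,20,0,0,0,0.4,-2.7,20,0,0,0]'
python3 - <<'E'
from h import *
goal([.6141,.0939,.108],82.23)
w=get_image("wrist"); save(w,"w9",(170,130,350,350),3)
E
```

```text
clock: 18.6
position: [0.6145, 0.0938, 0.11]
ee_rot: [0.0, 0.753, 0.657, 0.001]
contact_force: [-0.5, 0.5, -0.4]
width: 0.024
az now 82.2 shift [ 0.1 -0.4  2. ] turn [ 0.1 -0.  -0. ] clk 18.60 pos [0.6145 0.0938 0.11  ] F [-0.5  0.5 -0.4] w 0.0240
```

View pics/w9.png

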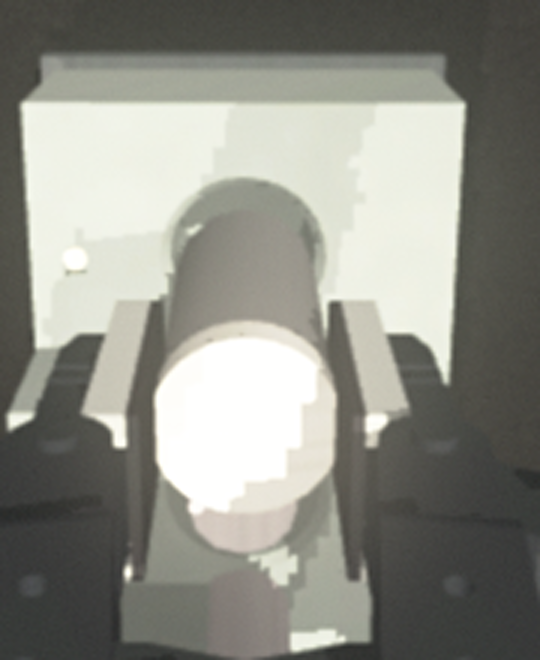

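```bash
python3 -m jog '[0.1,-0.4,4,0,0,0,0.1,-0.4,8,0,0,0,0.1,-0.4,12,0,0,0,0.1,-0.4,15,0,0,0,0.1,-0.4,15,0,0,0]'
python3 - <<'E'
from h import *
goal([.6141,.0939,.0685],82.23)
E
```

```text
clock: 19.27
position: [0.6133, 0.0939, 0.0937]
ee_rot: [-0.0, 0.753, 0.657, -0.0]
contact_force: [-0.4, -0.2, -1.3]
width: 0.0241
az now 82.2 shift [ 0.1  0.9 25.2] turn [-0.  0. -0.] clk 19.27 pos [0.6133 0.0939 0.0937] F [-0.4 -0.2 -1.3] w 0.0241
```

```bash
python3 -m jog '[0,0.3,8,0,0,0,0,0.3,14,0,0,0,0,0.3,19,0,0,0,0,0.3,23,0,0,0,0,0.3,23,0,0,0]'
python3 - <<'E'
from h import *
goal([.6141,.0939,.0685],82.23)
E
```

```text
clock: 19.9
position: [0.6136, 0.0939, 0.0707]
ee_rot: [-0.0, 0.753, 0.657, -0.0]
contact_force: [-0.9, 0.8, -1.1]
width: 0.0244
az now 82.2 shift [0.1 0.5 2.2] turn [-0.  0. -0.] clk 19.90 pos [0.6136 0.0939 0.0707] F [-0.9  0.8 -1.1] w 0.0244
```

```bash
python3 -m jog '[0,0,1,0,0,0,0,0,2,0,0,0,0,0,3,0,0,0,0,0,3,0,0,0]'
python3 -m jog '[0,0,0,0,0,0,0,0,0,0,0,0,0,0,0,0,0,0,0,0,0,0,0,0]' 0.35
python3 -m jog '[0,0,-40,0,0,0,0,0,-80,0,0,0,0,0,-120,0,0,0,0,0,-120,0,0,0]'
python3 - <<'E'
from h import *
goal([.4033,.333,.19],82.23); w=get_image("wrist"); save(w,"w10")
E
```

```text
clock: 20.4
position: [0.6139, 0.0939, 0.0685]
ee_rot: [0.0, 0.753, 0.657, 0.0]
contact_force: [0.1, 0.2, 1.5]
width: 0.0246
clock: 20.9
position: [0.6138, 0.0939, 0.0681]
ee_rot: [-0.0, 0.753, 0.658, 0.0]
contact_force: [0.1, -0.4, -0.3]
width: 0.0555
clock: 21.4
position: [0.6161, 0.094, 0.1921]
ee_rot: [0.003, 0.753, 0.658, 0.003]
contact_force: [-0.1, -0.3, -0.0]
width: 0.0554
az now 82.2 shift [ 208.  -243.2    0.5] turn [ 0.5 -0.1 -0. ] clk 21.40 pos [0.6161 0.094  0.1921] F [-0.1 -0.3 -0. ] w 0.0554
```

View pics/w10.png

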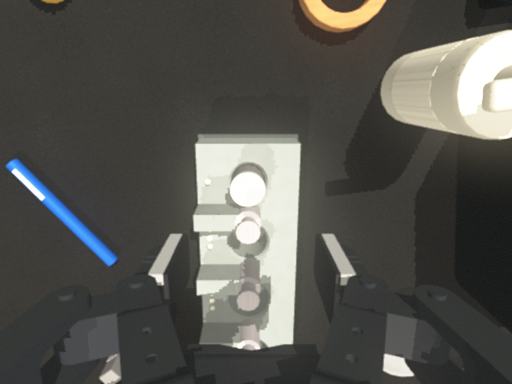

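```bash
python3 -m jog '[208,-243,0,0,0,0,208,-243,0,0,0,0,208,-243,0,0,0,0,208,-243,0,0,0,0,208,-243,0,0,0,0,208,-243,0,0,0,0,208,-243,0,0,0,0,208,-243,0,0,0,0]' 0.32
python3 - <<'E'
from h import *
w=get_image("wrist"); save(w,"w11"); g=w["frame"].min(2)
m=np.zeros_like(g); m[140:230,200:310]=(g[140:230,200:310]>205); cs,_=cv2.findContours(m,0,1); c=max(cs,key=cv2.contourArea); e,r=cv2.minEnclosingCircle(c); p=onz(w,e,.058)
print(e,r,p.round(4)); goal([*p[:2],.06],82.23)
E
```

```text
clock: 22.45
position: [0.402, 0.3319, 0.1876]
ee_rot: [0.0, 0.754, 0.657, -0.0]
contact_force: [-0.2, -0.6, -0.6]
width: 0.058
(252.0, 178.5) 27.170854568481445 [0.4025 0.3361 0.058 ]
az now 82.1 shift [  4.4  -0.3 127.7] turn [-0.   0.  -0.1] clk 22.50 pos [0.4022 0.3318 0.1877] F [ 0.7 -0.7  1.2] w 0.0577
```

View pics/w11.png

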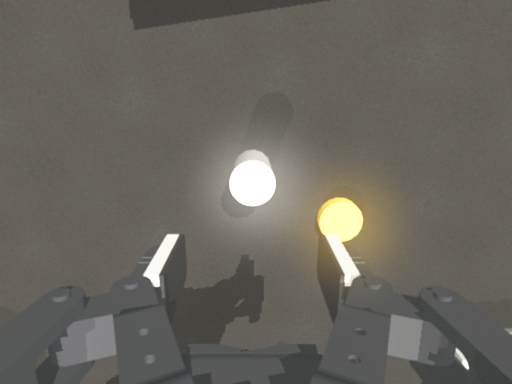

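```bash
python3 -m jog '[0.7,0.5,50,0,0,0,0.7,0.5,90,0,0,0,0.7,0.5,115,0,0,0,0.7,0.5,127.5,0,0,0,0.7,0.5,127.5,0,0,0,0.7,0.5,127.5,0,0,0]' 
python3 - <<'E'
from h import *
st()
E
python3 -m jog '[0,0,0,0,0,0,0,0,0,0,0,0,0,0,0,0,0,0,0,0,0,0,0,0,0,0,0,0,0,0]' 0.78 40
python3 -m jog '[0,0,-40,0,0,0,0,0,-80,0,0,0,0,0,-120,0,0,0,0,0,-120,0,0,0,0,0,-120,0,0,0]' 
python3 - <<'E'
from h import *
goal([.5985,-.0181,.18],82.23)
E
```

```text
clock: 23.25
position: [0.4029, 0.3338, 0.0617]
ee_rot: [0.0, 0.754, 0.657, 0.001]
contact_force: [0.5, -0.6, -0.5]
width: 0.0584
clk 23.25 [0.4029 0.3338 0.0617] F [ 0.5 -0.6 -0.5] w 0.0584
clock: 23.88
position: [0.4024, 0.334, 0.0619]
ee_rot: [0.0, 0.753, 0.658, 0.001]
contact_force: [-0.3, 0.2, 5.4]
width: 0.0326
clock: 24.5
position: [0.4009, 0.3331, 0.1799]
ee_rot: [-0.0, 0.753, 0.658, -0.001]
contact_force: [0.0, -0.5, -1.0]
width: 0.0323
az now 82.2 shift [-3.212e+02  2.433e+02 -1.000e-01] turn [-0.1  0.1 -0. ] clk 24.50 pos [0.4009 0.3331 0.1799] F [ 0.  -0.5 -1. ] w 0.0323
```

```bash
python3 -m jog '[-321,243,0,0,0,0,-321,243,0,0,0,0,-321,243,0,0,0,0,-321,243,0,0,0,0,-321,243,0,0,0,0,-321,243,0,0,0,0,-321,243,0,0,0,0,-321,243,0,0,0,0,-321,243,0,0,0,0]' 
python3 - <<'E'
from h import *
w=get_image("wrist"); save(w,"w12",(150,130,350,350),3)
goal([.5989,-.018,.11],82.23)
E
```

```text
clock: 25.62
position: [0.5977, -0.0167, 0.1789]
ee_rot: [-0.002, 0.753, 0.657, -0.001]
contact_force: [-0.6, 0.5, -1.0]
width: 0.0325
az now 82.3 shift [-1.6  1.6 69.4] turn [-0.2 -0.   0. ] clk 25.68 pos [ 0.5977 -0.0163  0.1794] F [-0.6  0.6 -0.9] w 0.0320
```

View pics/w12.png

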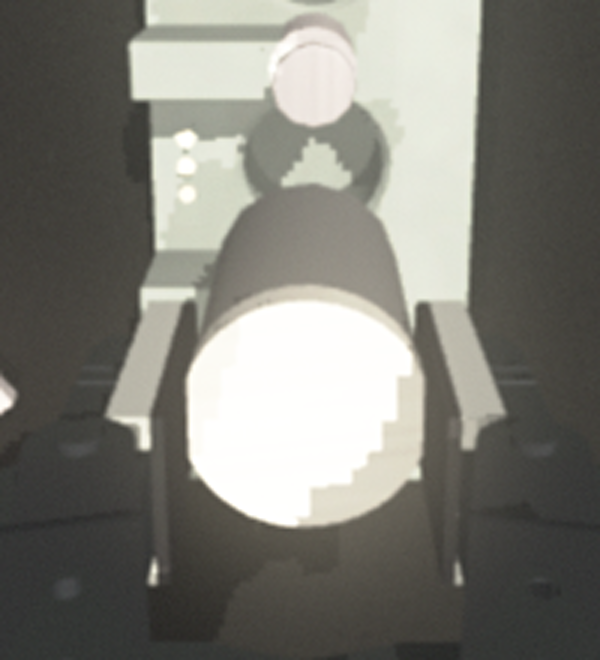

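```bash
python3 - <<'E'
from h import *
w=get_image("wrist"); s=get_state()
p=onz(w,(251.8,267.2),s["position"][2]-.0038); print(Rt().inv().apply(p-s["position"])*1000)
E
python3 -m jog '[-1,1.2,30,0,0,0,-1,1.2,66,0,0,0,-1,1.2,66,0,0,0,-1,1.2,66,0,0,0]'
python3 - <<'E'
from h import *
w=get_image("wrist"); save(w,"w13",(150,130,350,350),3)
goal([.5989,-.018,.11],82.23)
E
```

```text
[-0.84341313 -0.59626343  3.80091772]
clock: 26.22
position: [0.6007, -0.0179, 0.1158]
ee_rot: [0.001, 0.753, 0.658, 0.001]
contact_force: [0.5, -0.1, -1.3]
width: 0.0321
az now 82.3 shift [-0.1 -2.3  6.3] turn [ 0.2 -0.   0. ] clk 26.27 pos [ 0.6012 -0.0182  0.1163] F [ 0.   0.5 -1.9] w 0.0320
```

View pics/w13.png

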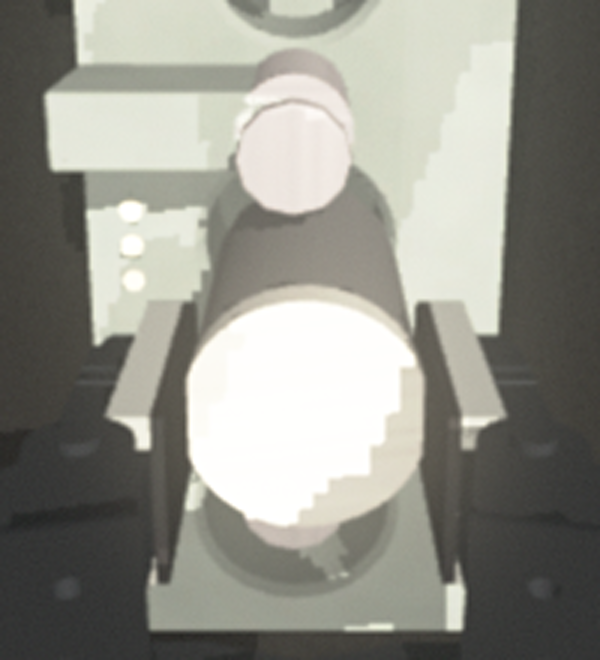

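```bash
python3 -m jog '[0.5,-2.2,4,0,0,0,0.5,-2.2,6,0,0,0,0.5,-2.2,6,0,0,0,0.5,-2.2,6,0,0,0]'
python3 - <<'E'
from h import *
w=get_image("wrist"); save(w,"w14",(150,130,350,350),3)
goal([.599,-.0174,.07],82.23)
E
```

```text
clock: 26.78
position: [0.5981, -0.0179, 0.1088]
ee_rot: [0.0, 0.753, 0.657, 0.0]
contact_force: [0.1, -0.0, -1.6]
width: 0.0317
az now 82.2 shift [ 0.6  0.8 38.8] turn [ 0. -0. -0.] clk 26.82 pos [ 0.5981 -0.0179  0.1088] F [ 0.1  0.  -1.5] w 0.0320
```

View pics/w14.png

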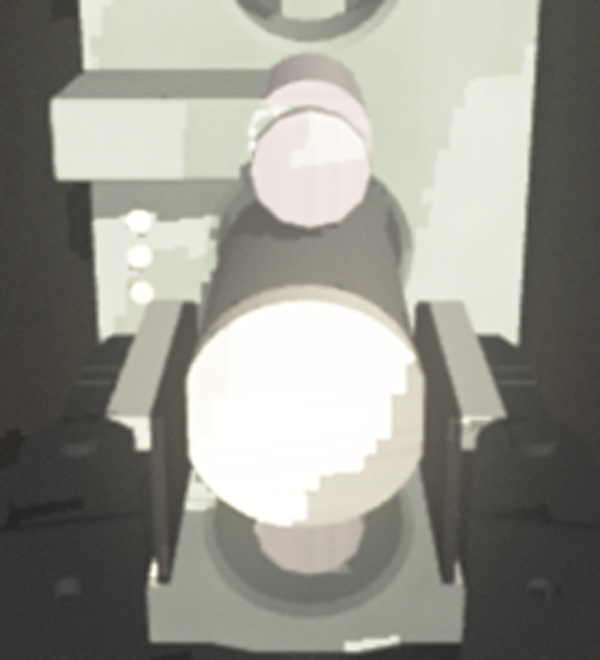

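Tube 3 is lined up over pocket 3 (pocket rim centre near x≈310, tube near 307); it needs about 0.7 mm more across. Descending.

```bash
python3 -m jog '[0.5,0.6,4,0,0,0,0.5,0.6,8,0,0,0,0.5,0.6,12,0,0,0,0.5,0.6,15,0,0,0,0.5,0.6,15,0,0,0]'
python3 - <<'E'
from h import *
goal([.599,-.0174,.07],82.23)
E
```

```text
clock: 27.45
position: [0.5985, -0.0174, 0.0933]
ee_rot: [-0.0, 0.753, 0.657, -0.0]
contact_force: [-0.2, -0.3, -1.8]
width: 0.0324
az now 82.2 shift [ 0.   0.5 23.3] turn [-0. -0. -0.] clk 27.45 pos [ 0.5985 -0.0174  0.0933] F [-0.2 -0.3 -1.8] w 0.0324
```

```bash
python3 -m jog '[0,0.2,8,0,0,0,0,0.2,14,0,0,0,0,0.2,19,0,0,0,0,0.2,22,0,0,0,0,0.2,23.5,0,0,0,0,0.2,23.5,0,0,0]'
python3 - <<'E'
from h import *
goal([.599,-.0174,.0698],82.23)
E
python3 -m jog '[0,0,0,0,0,0,0,0,0,0,0,0,0,0,0,0,0,0,0,0,0,0,0,0]' 0.35
python3 -m jog '[0,0,-40,0,0,0,0,0,-80,0,0,0,0,0,-120,0,0,0,0,0,-160,0,0,0,0,0,-180,0,0,0,0,0,-180,0,0,0]'
python3 - <<'E'
from h import *
st(); w=get_image("wrist"); save(w,"w15"); s=get_image("scene"); save(s,"s15",(60,140,320,270),3); t=get_image("top"); save(t,"t15",(210,160,390,290),4)
E
```

```text
clock: 28.2
position: [0.599, -0.0174, 0.0702]
ee_rot: [0.0, 0.753, 0.657, 0.0]
contact_force: [-0.5, 0.4, -1.6]
width: 0.0322
az now 82.2 shift [-0.   0.   0.4] turn [ 0. -0. -0.] clk 28.20 pos [ 0.599  -0.0174  0.0702] F [-0.5  0.4 -1.6] w 0.0322
clock: 28.7
position: [0.5989, -0.0174, 0.0703]
ee_rot: [0.0, 0.753, 0.657, 0.0]
contact_force: [-0.5, 0.0, -1.0]
width: 0.0556
clock: 29.45
position: [0.5998, -0.0175, 0.252]
ee_rot: [0.002, 0.753, 0.657, 0.001]
contact_force: [-0.9, -0.8, -0.1]
width: 0.0555
clk 29.45 [ 0.5998 -0.0175  0.252 ] F [-0.9 -0.8 -0.1] w 0.0555
```

View pics/w15.png

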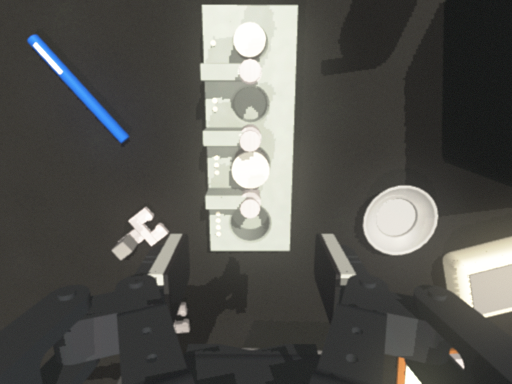

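View pics/s15.png

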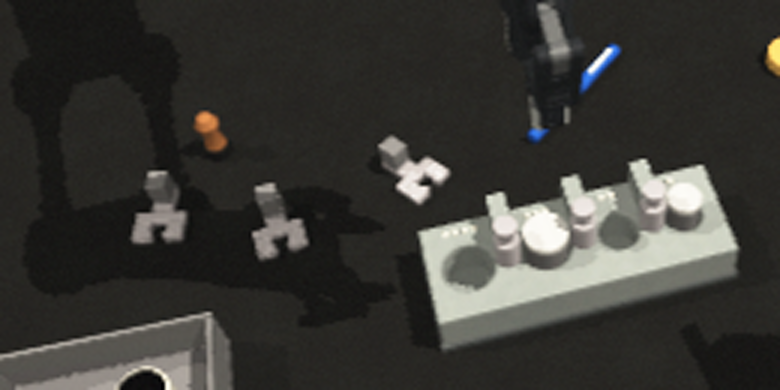

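View pics/t15.png

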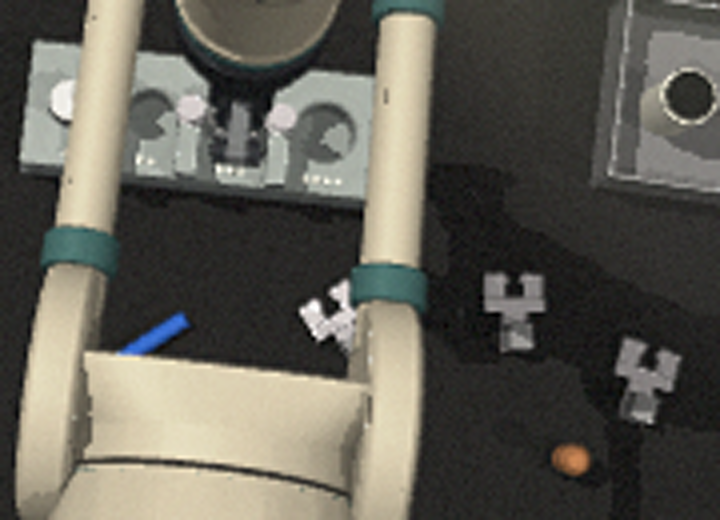

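```bash
python3 - <<'E'
from h import *
goal([.4436,-.097,.16],28.7)
E
```

```text
az now 82.2 shift [ -99.9 -142.    89.1] turn [-0.1  0.1 53.5] clk 29.60 pos [ 0.5981 -0.0173  0.2487] F [ 0.5  0.1 -0.4] w 0.0554
```

```bash
python3 -m jog '[-100,-142,0,0,0,53.5,-100,-142,0,0,0,53.5,-100,-142,0,0,0,53.5,-100,-142,50,0,0,53.5,-100,-142,89,0,0,53.5,-100,-142,89,0,0,53.5,-100,-142,89,0,0,53.5]' 0.45
python3 - <<'E'
from h import *
goal([.4436,-.097,.16],28.7)
w=get_image("wrist"); save(w,"w16")
E
```

```text
clock: 30.48
position: [0.4453, -0.0974, 0.1616]
ee_rot: [0.0, 0.968, 0.249, 0.0]
contact_force: [0.5, -0.6, -0.1]
width: 0.0468
az now 28.9 shift [-1.3 -1.2  1.6] turn [ 0.  -0.   0.2] clk 30.48 pos [ 0.4453 -0.0974  0.1616] F [ 0.5 -0.6 -0.1] w 0.0468
```

View pics/w16.png

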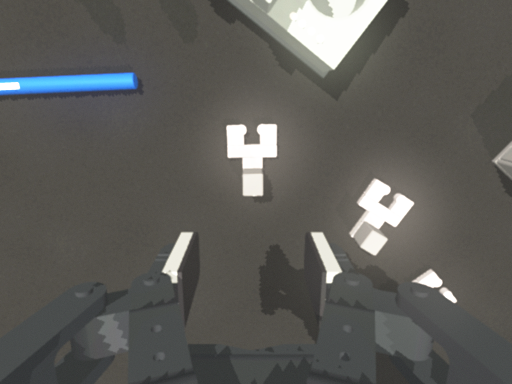

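```bash
python3 - <<'E'
from h import *
w=get_image("wrist"); save(w,"w16z",(210,110,300,210),6)
E
```

```text
(no output)
```

View pics/w16z.png

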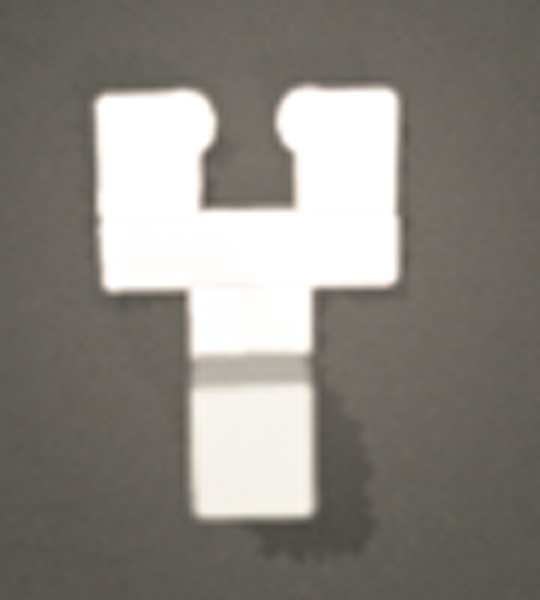

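```bash
python3 - <<'E'
from h import *
w=get_image("wrist")
P=lambda x,y:(210+(x+.5)/6-.5,110+(y+.5)/6-.5)
a=onz(w,P(248.5,92),.007);b=onz(w,P(250.5,288),.007);k=onz(w,P(253,452),.03)
print(a.round(4),b.round(4),k.round(4))
print("az plate",np.degrees(np.arctan2(*(a-b)[1::-1])),"az k-a",np.degrees(np.arctan2(*(a-k)[1::-1])),np.linalg.norm((a-k)[:2])*1000)
for l,r in ((P(97,95),P(400,90)),): print(np.linalg.norm(onz(w,l,.007)-onz(w,r,.007))*1000)
goal([*k[:2],.025],np.degrees(np.arctan2(*(a-k)[1::-1])))
E
```

```text
[ 0.4826 -0.0774  0.007 ] [ 0.4595 -0.0904  0.007 ] [ 0.4448 -0.0988  0.03  ]
az plate 29.49191009157027 az k-a 29.624200844644882 43.45503991506408
40.392456252618075
az now 28.8 shift [ -1.8   0.4 137.5] turn [ 0.1 -0.1 -0.8] clk 30.62 pos [ 0.4458 -0.0976  0.1625] F [-0.1 -0.3 -0.1] w 0.0470
```

```bash
python3 -m jog '[-1,0.8,50,0,0,-0.8,-1,0.8,90,0,0,-0.8,-1,0.8,120,0,0,-0.8,-1,0.8,136,0,0,-0.8,-1,0.8,136,0,0,-0.8,-1,0.8,136,0,0,-0.8]' 
python3 - <<'E'
from h import *
goal([.4448,-.0988,.025],29.6)
E
```

```text
clock: 31.38
position: [0.4453, -0.0988, 0.0262]
ee_rot: [0.001, 0.967, 0.255, 0.001]
contact_force: [0.6, 0.1, 0.2]
width: 0.0471
az now 29.6 shift [-0.5 -0.3  1.2] turn [ 0.1 -0.1 -0. ] clk 31.38 pos [ 0.4453 -0.0988  0.0262] F [0.6 0.1 0.2] w 0.0471
```

```bash
python3 -m jog '[0,0,0,0,0,0,0,0,0,0,0,0,0,0,0,0,0,0,0,0,0,0,0,0,0,0,0,0,0,0]' 0.95 60
python3 -m jog '[0,0,-30,0,0,0,0,0,-80,0,0,0,0,0,-120,0,0,0,0,0,-120,0,0,0]' 
python3 - <<'E'
from h import *
# post1 seat: A'+u*26
A=np.array([.6140,.0930]); u=np.array([-.13512,-.99083]); n=np.array([.99083,-.13512])
for i,s in ((1,26),(2,82),(3,142)):
    p=A+u*s/1000; print("post",i,p.round(4),"home tcp",(p-n*.034).round(4),"start",(p-n*.064).round(4))
p=A+u*.026-n*.094
goal([*p,.15],-7.77)
w=get_image("wrist"); save(w,"w17")
E
```

```text
clock: 32.0
position: [0.4448, -0.0986, 0.0262]
ee_rot: [0.001, 0.967, 0.255, 0.001]
contact_force: [-1.1, 0.8, 6.2]
width: 0.0143
clock: 32.5
position: [0.4464, -0.0993, 0.1484]
ee_rot: [0.002, 0.967, 0.255, 0.003]
contact_force: [-0.4, -0.4, -1.2]
width: 0.0148
post 1 [0.6105 0.0672] home tcp [0.5768 0.0718] start [0.5471 0.0759]
post 2 [0.6029 0.0118] home tcp [0.5692 0.0163] start [0.5395 0.0204]
post 3 [ 0.5948 -0.0477] home tcp [ 0.5611 -0.0431] start [ 0.5314 -0.0391]
az now 29.5 shift [ 150.1 -120.9   -1.6] turn [ 0.2 -0.4 37.3] clk 32.50 pos [ 0.4464 -0.0993  0.1484] F [-0.4 -0.4 -1.2] w 0.0148
```

View pics/w17.png

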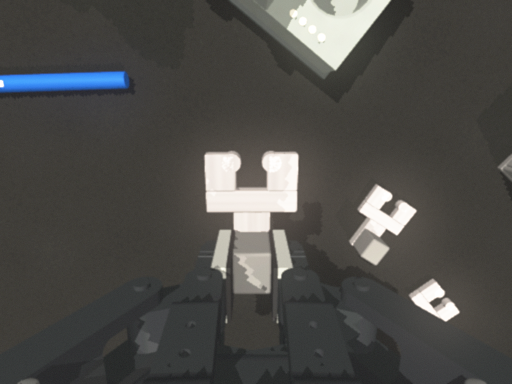

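```bash
python3 -m jog '[150,-121,0,0,0,37.3,150,-121,0,0,0,37.3,150,-121,0,0,0,37.3,150,-121,0,0,0,37.3,150,-121,0,0,0,37.3,150,-121,0,0,0,37.3,150,-121,0,0,0,37.3]' 
python3 - <<'E'
from h import *
goal([.5471,.0759,.098],-7.77); goal([.5471-.03,.0759+.004,.098],-7.77)
w=get_image("wrist"); save(w,"w18")
E
```

```text
clock: 33.42
position: [0.5143, 0.0797, 0.1446]
ee_rot: [0.0, 0.998, -0.068, -0.001]
contact_force: [-0.5, -1.0, -1.0]
width: 0.0146
az now -7.8 shift [33.1 -0.7 46.5] turn [ 0.   0.1 -0. ] clk 33.42 pos [0.5143 0.0797 0.1446] F [-0.5 -1.  -1. ] w 0.0146
az now -7.8 shift [ 2.8 -0.6 46.6] turn [ 0.   0.1 -0. ] clk 33.42 pos [0.5143 0.0797 0.1446] F [-0.5 -1.  -1. ] w 0.0146
```

View pics/w18.png

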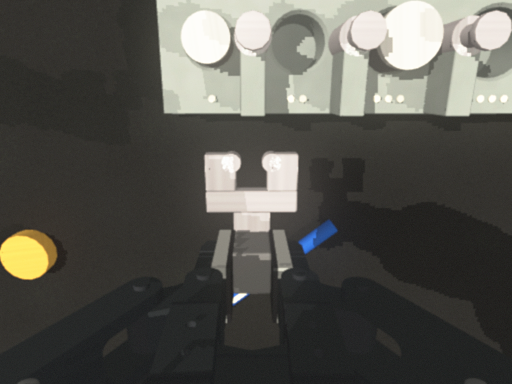

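```bash
python3 -m jog '[2,-0.6,30,0,0,0,2,-0.6,46,0,0,0,14,-0.6,46,0,0,0,24,-0.6,46,0,0,0,33,-0.6,46,0,0,0,33,-0.6,46,0,0,0,33,-0.6,46,0,0,0]' 
python3 - <<'E'
from h import *
goal([.5471,.0759,.098],-7.77); goal([.5768,.0718,.098],-7.77)
w=get_image("wrist"); save(w,"w19",(150,20,350,220),4)
E
```

```text
clock: 34.35
position: [0.5476, 0.0769, 0.0993]
ee_rot: [-0.0, 0.998, -0.068, -0.0]
contact_force: [-0.0, -0.3, -0.5]
width: 0.0151
az now -7.8 shift [-0.4  1.1  1.3] turn [-0.  0. -0.] clk 34.35 pos [0.5476 0.0769 0.0993] F [-0.  -0.3 -0.5] w 0.0151
az now -7.8 shift [29.6  1.1  1.3] turn [-0.  0. -0.] clk 34.35 pos [0.5476 0.0769 0.0993] F [-0.  -0.3 -0.5] w 0.0151
```

View pics/w19.png

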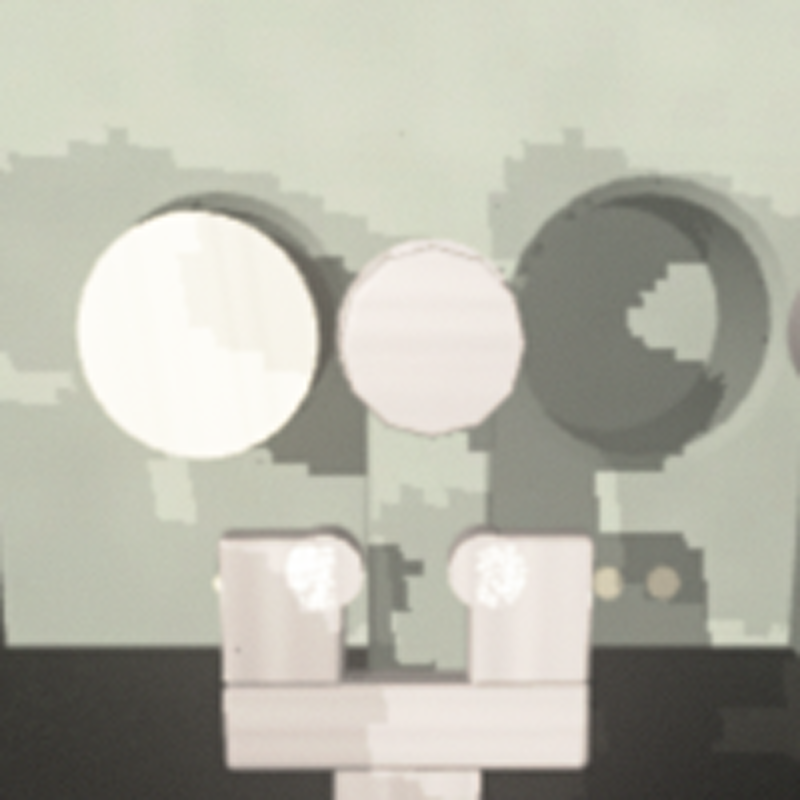

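```bash
python3 - <<'E'
from h import *
w=get_image("wrist"); s=get_state(); r=Rt()
P=lambda x,y:(150+(x+.5)/4-.5,20+(y+.5)/4-.5)
z=s["position"][2]
h=onz(w,P(432,337),.088); f=onz(w,P(406,536),z-.0192)
T=lambda p:(r.inv().apply(p-s["position"])*1000).round(2)
print("head",h.round(4),T(h),"clip front",f.round(4),T(f)); 
print(1000*np.linalg.norm(onz(w,P(342,337),.088)-onz(w,P(523,337),.088)))
l=T(onz(w,P(221,541),z-.0192)); rr=T(onz(w,P(590,537),z-.0192)); print(l,rr)
E
```

```text
head [0.61   0.0657 0.088 ] [63.55  2.72 11.22] clip front [0.59   0.0709 0.08  ] [43.07  0.28 19.18]
17.124913656315666
[ 42.51 -19.03  19.18] [43.   19.46 19.18]
```

```bash
python3 -m jog '[0,2.3,1,0,0,0,4,2.3,1,0,0,0,8,2.3,1,0,0,0,12,2.3,1,0,0,0,12,2.3,1,0,0,0]' 
python3 - <<'E'
from h import *
st()
w=get_image("wrist"); save(w,"w20",(150,20,350,220),4)
E
```

```text
clock: 35.08
position: [0.56, 0.0729, 0.0982]
ee_rot: [-0.0, 0.998, -0.068, 0.0]
contact_force: [0.1, -0.2, -0.8]
width: 0.0147
clk 35.08 [0.56   0.0729 0.0982] F [ 0.1 -0.2 -0.8] w 0.0147
```

View pics/w20.png

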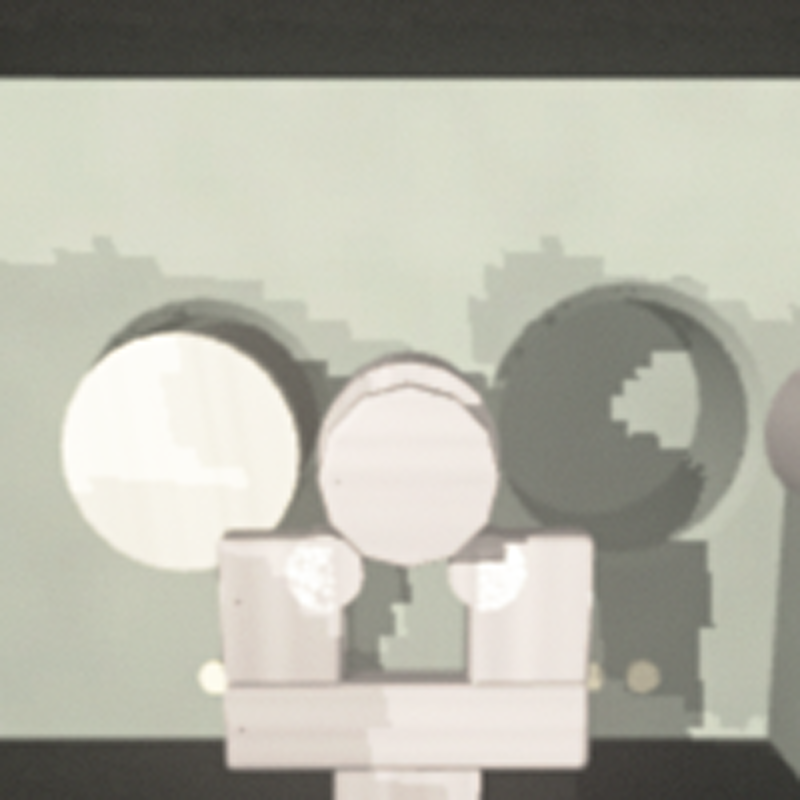

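```bash
python3 -m jog '[5,0.4,0.5,0,0,0,9,0.4,0.5,0,0,0,12,0.4,0.5,0,0,0,14,0.4,0.5,0,0,0,14,0.4,0.5,0,0,0]' 
python3 -m jog '[2,0,0,0,0,0,4,0,0,0,0,0,5,0,0,0,0,0,5,0,0,0,0,0]'
python3 - <<'E'
from h import *
st()
w=get_image("wrist"); save(w,"w21",(150,20,350,220),4)
E
```

```text
clock: 35.75
position: [0.5746, 0.0706, 0.0979]
ee_rot: [-0.0, 0.998, -0.068, 0.001]
contact_force: [0.5, -0.2, -2.3]
width: 0.0149
clock: 36.25
position: [0.5775, 0.0701, 0.0976]
ee_rot: [-0.0, 0.998, -0.068, -0.001]
contact_force: [-3.1, 1.0, 1.9]
width: 0.0148
clk 36.25 [0.5775 0.0701 0.0976] F [-3.1  1.   1.9] w 0.0148
```

View pics/w21.png

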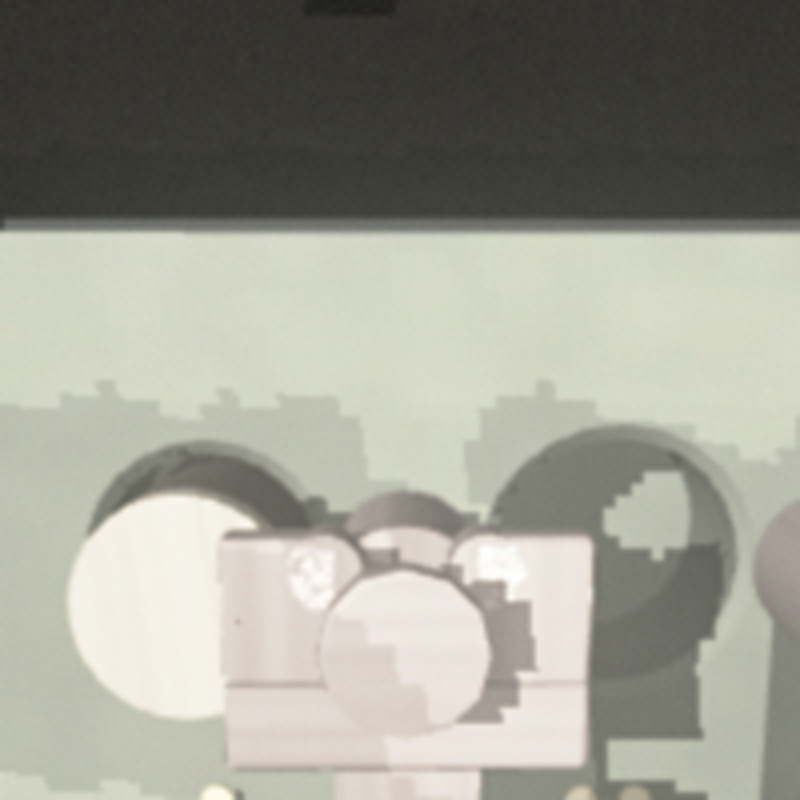

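```bash
python3 - <<'E'
from h import *
w=get_image("wrist"); s=get_state(); r=Rt()
P=lambda x,y:(150+(x+.5)/4-.5,20+(y+.5)/4-.5)
T=lambda p:(r.inv().apply(p-s["position"])*1000).round(2)
z=s["position"][2]
print(T(onz(w,P(405,652),.088)),T(onz(w,P(405,536),z-.0192)))
E
python3 -m jog '[1,0,0,0,0,0,2,0,0,0,0,0,2,0,0,0,0,0]'
```

```text
[33.11  0.21  9.54] [43.05  0.18 19.14]
clock: 36.72
position: [0.5777, 0.07, 0.0973]
ee_rot: [-0.0, 0.998, -0.068, -0.003]
contact_force: [-6.6, 1.5, 3.4]
width: 0.0151
```

```bash
python3 -m jog '[-2,0,0.5,0,0,0,-2.5,0,1,0,0,0,-2.5,0,1,0,0,0]'
python3 -m jog '[0,0,0,0,0,0,0,0,0,0,0,0,0,0,0,0,0,0,0,0,0,0,0,0]' 0.6
python3 -m jog '[0,0,-30,0,0,0,-30,0,-70,0,0,0,-60,0,-110,0,0,0,-60,0,-110,0,0,0]'
python3 - <<'E'
from h import *
w=get_image("wrist"); save(w,"w22"); s=get_image("scene"); save(s,"s22",(60,140,320,270),3)
goal([.4496,-.2066,.16],0)
E
```

```text
clock: 37.1
position: [0.5775, 0.0701, 0.0966]
ee_rot: [-0.0, 0.998, -0.068, -0.0]
contact_force: [-4.0, 0.7, 1.1]
width: 0.0147
clock: 37.6
position: [0.5781, 0.07, 0.0968]
ee_rot: [-0.0, 0.998, -0.068, 0.0]
contact_force: [0.0, -0.7, -0.2]
width: 0.0341
clock: 38.1
position: [0.5184, 0.0786, 0.2101]
ee_rot: [-0.0, 0.998, -0.068, 0.003]
contact_force: [-0.1, 0.3, -0.3]
width: 0.0341
az now -7.8 shift [-29.9 291.5  46.9] turn [-0.  -0.1 -7.8] clk 38.20 pos [0.5185 0.0782 0.2071] F [-0.1  0.  -0.1] w 0.0343
```

View pics/w22.png

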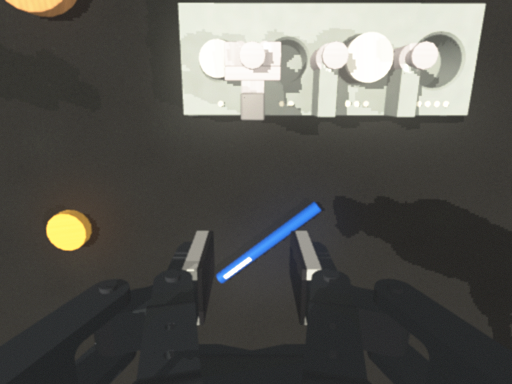

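View pics/s22.png

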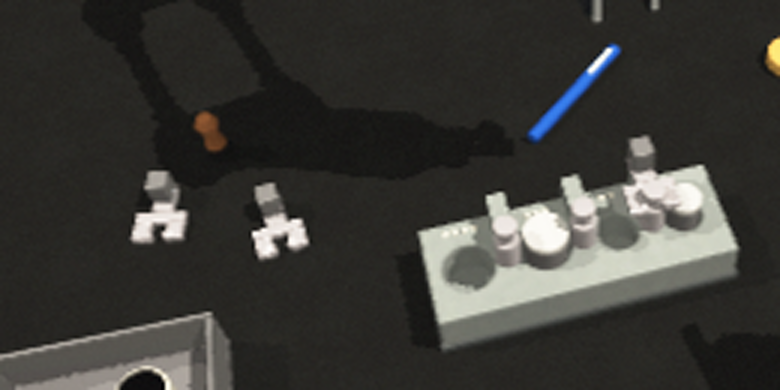

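```bash
python3 -m jog '[-30,291,0,0,0,-6,-30,291,0,0,0,-6,-30,291,0,0,0,-6,-30,291,0,0,0,-6,-30,291,20,0,0,-6,-30,291,47,0,0,-6,-30,291,47,0,0,-6,-30,291,47,0,0,-6]' 0.45
python3 - <<'E'
from h import *
w=get_image("wrist"); save(w,"w23"); save(w,"w23z",(200,100,310,210),6); st()
E
```

```text
clock: 39.2
position: [0.4496, -0.206, 0.1594]
ee_rot: [-0.0, 1.0, -0.015, -0.0]
contact_force: [-0.5, -0.4, 0.4]
width: 0.0466
clk 39.25 [ 0.4499 -0.206   0.16  ] F [ 0.  -0.4  0.3] w 0.0473
```

View pics/w23.png

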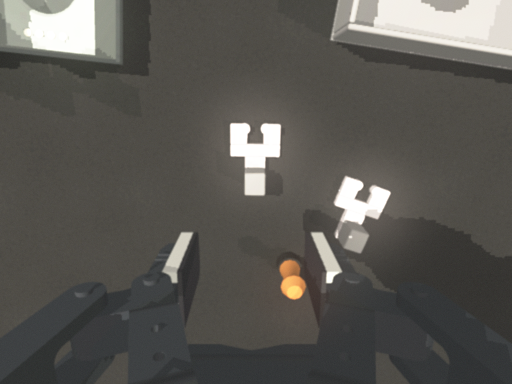

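View pics/w23z.png

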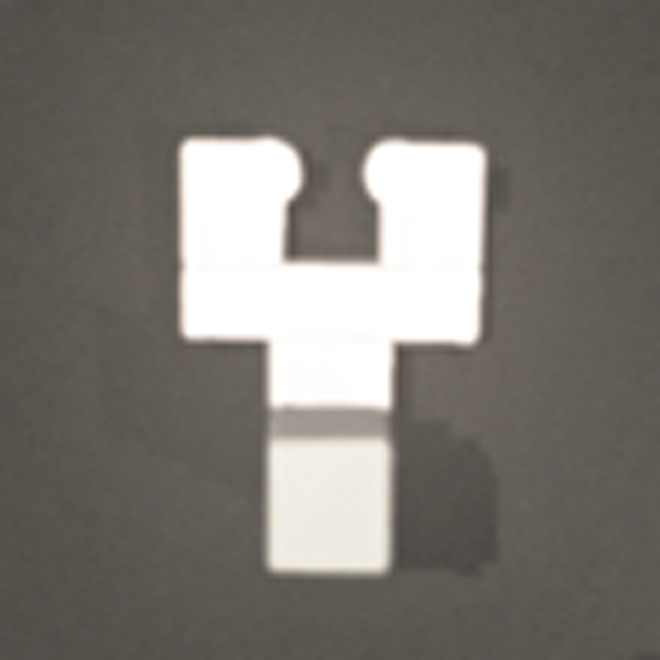

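```bash
python3 - <<'E'
from h import *
w=get_image("wrist")
P=lambda x,y:(200+(x+.5)/6-.5,100+(y+.5)/6-.5)
a=onz(w,P(333,141),.007);b=onz(w,P(331,341),.007);k=onz(w,P(330,506),.03)
az=np.degrees(np.arctan2(*(a-k)[1::-1]))
print(a.round(4),b.round(4),k.round(4),"az",az,np.degrees(np.arctan2(*(a-b)[1::-1])),np.linalg.norm((a-k)[:2])*1000,"stamp",onz(w,(293,287),.045).round(3))
goal([*k[:2],.025],az)
E
```

```text
[ 0.4933 -0.2106  0.007 ] [ 0.4665 -0.2096  0.007 ] [ 0.4497 -0.2089  0.03  ] az -2.292092694477445 -2.0550817109210584 43.63440756993702 stamp [ 0.369 -0.237  0.045]
az now -1.7 shift [ -0.5   2.8 135.3] turn [ 0.  -0.1  0.6] clk 39.30 pos [ 0.45   -0.206   0.1603] F [-0.3 -0.4 -0.9] w 0.0471
```

```bash
python3 -m jog '[-0.3,2.8,50,0,0,0.5,-0.3,2.8,90,0,0,0.5,-0.3,2.8,120,0,0,0.5,-0.3,2.8,134,0,0,0.5,-0.3,2.8,134,0,0,0.5,-0.3,2.8,134,0,0,0.5]' 
python3 - <<'E'
from h import *
goal([.4497,-.2089,.0255],-2.2)
E
```

```text
clock: 40.05
position: [0.4499, -0.2094, 0.0269]
ee_rot: [0.001, 1.0, -0.02, 0.001]
contact_force: [0.1, -0.8, -0.9]
width: 0.0469
az now -2.3 shift [-0.2 -0.5  1.4] turn [ 0.1 -0.1 -0.1] clk 40.05 pos [ 0.4499 -0.2094  0.0269] F [ 0.1 -0.8 -0.9] w 0.0469
```

```bash
python3 -m jog '[0,0,0,0,0,0,0,0,0,0,0,0,0,0,0,0,0,0,0,0,0,0,0,0,0,0,0,0,0,0]' 0.95 60
python3 -m jog '[0,0,-30,0,0,0,0,0,-80,0,0,0,0,0,-120,0,0,0,0,0,-120,0,0,0]' 
python3 - <<'E'
from h import *
goal([.510,.023,.147],-7.77)
E
```

```text
clock: 40.67
position: [0.4493, -0.2092, 0.0267]
ee_rot: [0.0, 1.0, -0.02, 0.001]
contact_force: [-0.8, 1.4, 6.5]
width: 0.0148
clock: 41.18
position: [0.4507, -0.2101, 0.149]
ee_rot: [0.002, 1.0, -0.02, 0.003]
contact_force: [0.3, -0.2, -1.4]
width: 0.0149
az now -2.3 shift [  50.  -235.3    1.4] turn [ 0.2 -0.4  5.5] clk 41.17 pos [ 0.4507 -0.2101  0.149 ] F [ 0.3 -0.2 -1.4] w 0.0149
```

```bash
python3 -m jog '[50,-235,0,0,0,5.4,50,-235,0,0,0,5.4,50,-235,0,0,0,5.4,50,-235,0,0,0,5.4,50,-235,0,0,0,5.4,50,-235,0,0,0,5.4,50,-235,0,0,0,5.4]' 
python3 - <<'E'
from h import *
goal([.510,.023,.0992],-7.77)
E
```

```text
clock: 42.05
position: [0.5075, 0.0228, 0.1451]
ee_rot: [0.0, 0.998, -0.068, -0.001]
contact_force: [-0.1, 0.8, -1.7]
width: 0.0149
az now -7.8 shift [ 2.5 -0.6 45.9] turn [ 0.   0.1 -0. ] clk 42.05 pos [0.5075 0.0228 0.1451] F [-0.1  0.8 -1.7] w 0.0149
```

```bash
python3 -m jog '[1,-0.3,30,0,0,0,1,-0.3,46,0,0,0,13,-0.3,46,0,0,0,23,-0.3,46,0,0,0,32,-0.3,46,0,0,0,32,-0.3,46,0,0,0,32,-0.3,46,0,0,0]' 
python3 - <<'E'
from h import *
st()
w=get_image("wrist"); save(w,"w24",(150,20,350,220),4)
E
```

```text
clock: 42.92
position: [0.5396, 0.0201, 0.0998]
ee_rot: [-0.0, 0.998, -0.067, -0.0]
contact_force: [-0.2, 0.3, -1.1]
width: 0.0149
clk 42.92 [0.5396 0.0201 0.0998] F [-0.2  0.3 -1.1] w 0.0149
```

View pics/w24.png

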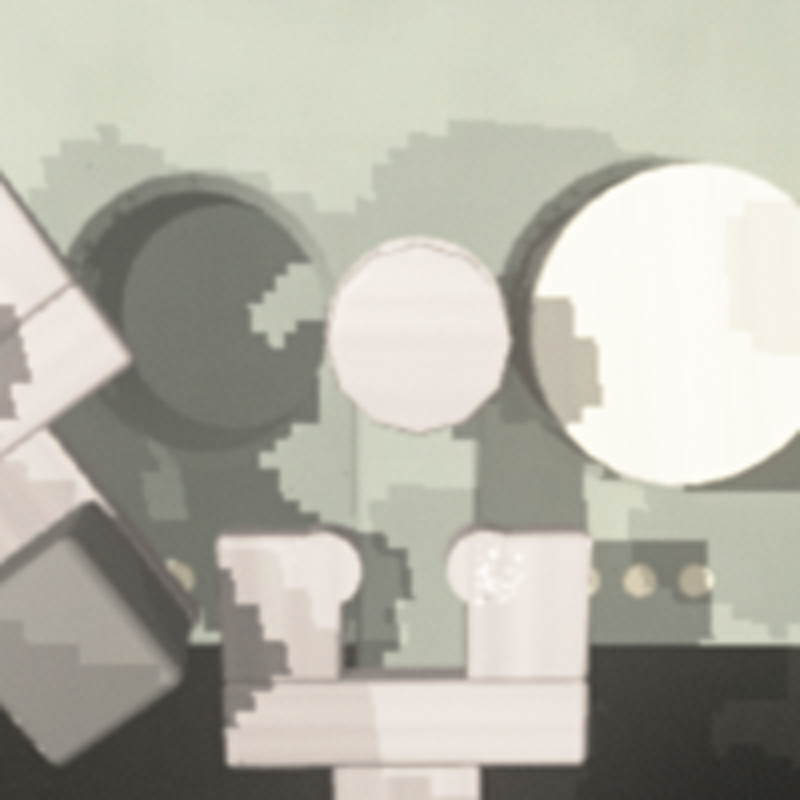

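```bash
python3 - <<'E'
from h import *
w=get_image("wrist"); save(w,"w25"); s=get_image("scene"); save(s,"s25",(60,140,320,270),3)
E
```

```text
(no output)
```

View pics/w25.png

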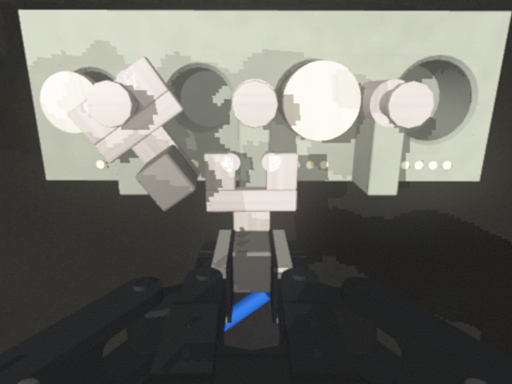

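View pics/s25.png

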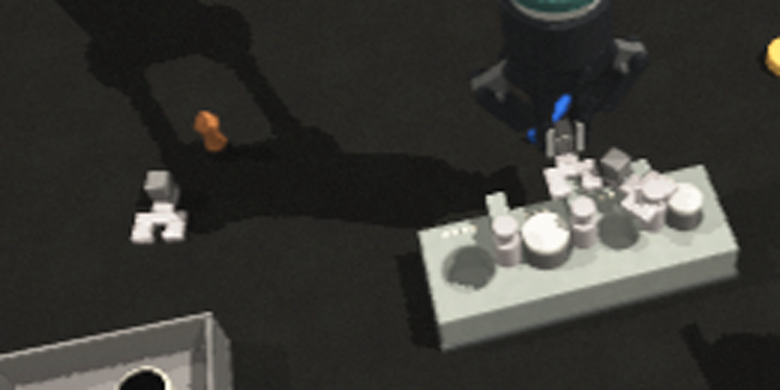

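```bash
python3 -m jog '[-8,10,0,0,0,0,-8,30,0,0,0,0,-8,61.3,0,0,0,0,0,61.3,0,0,0,0,0,61.3,0,0,0,0,0,61.3,0,0,0,0]' 
python3 - <<'E'
from h import *
st()
w=get_image("wrist"); save(w,"w26",(150,20,350,220),4)
E
```

```text
clock: 43.82
position: [0.5313, -0.0402, 0.0996]
ee_rot: [-0.0, 0.998, -0.067, -0.0]
contact_force: [0.6, -0.1, -1.3]
width: 0.0147
clk 43.83 [ 0.5313 -0.0402  0.0996] F [ 0.6 -0.1 -1.3] w 0.0147
```

View pics/w26.png

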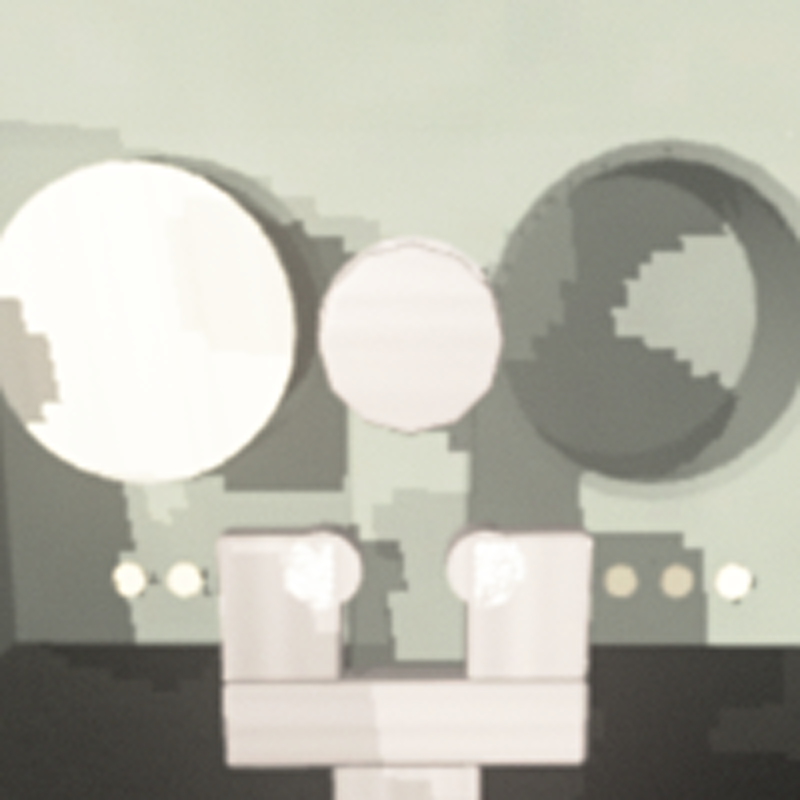

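```bash
python3 -m jog '[5,0.5,0.7,0,0,0,9,0.5,1,0,0,0,13,0.5,1,0,0,0,17,0.5,1,0,0,0,21,0.5,1,0,0,0,24,0.5,1,0,0,0,24,0.5,1,0,0,0]'
python3 - <<'E'
from h import *
w=get_image("wrist"); save(w,"w27",(150,20,350,220),3)
E
python3 -m jog '[2,0,0,0,0,0,4,0,0,0,0,0,6,0,0,0,0,0,7,0,0,0,0,0,8,0,0,0,0,0,8,0,0,0,0,0]'
python3 - <<'E'
from h import *
w=get_image("wrist"); save(w,"w28",(150,20,350,220),4)
E
```

```text
clock: 44.75
position: [0.5546, -0.0442, 0.0981]
ee_rot: [-0.0, 0.998, -0.067, -0.001]
contact_force: [-2.4, 1.8, -1.2]
width: 0.0145
clock: 45.55
position: [0.5616, -0.0454, 0.0984]
ee_rot: [-0.0, 0.998, -0.067, -0.002]
contact_force: [-6.3, 0.7, 2.2]
width: 0.0145
```

View pics/w27.png

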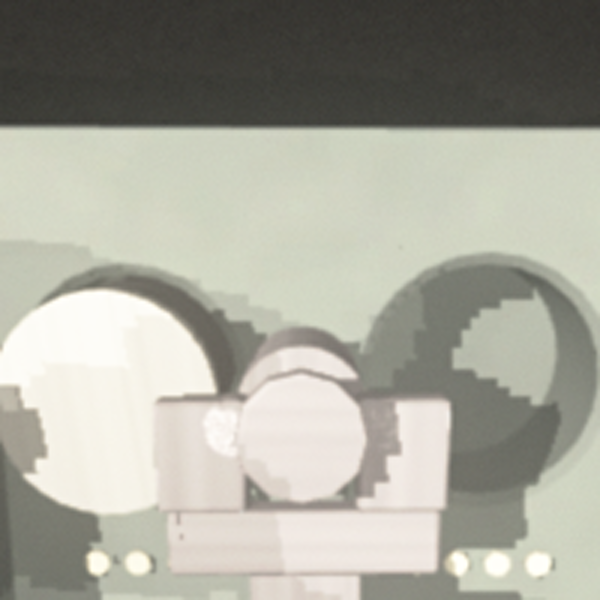

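View pics/w28.png

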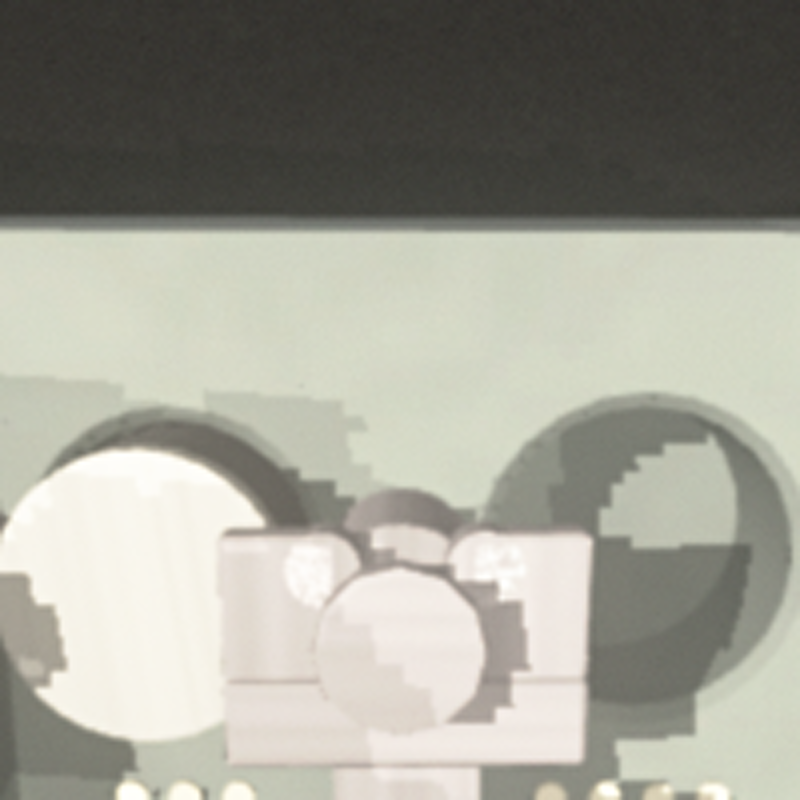

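```bash
python3 -m jog '[-2,0,0.7,0,0,0,-2.5,0,1.7,0,0,0,-2.5,0,1.7,0,0,0]'
python3 -m jog '[0,0,0,0,0,0,0,0,0,0,0,0,0,0,0,0,0,0,0,0,0,0,0,0]' 0.6
python3 -m jog '[0,0,-30,0,0,0,-30,0,-70,0,0,0,-60,0,-110,0,0,0,-60,-50,-110,0,0,0,-60,-80,-110,0,0,0,-60,-80,-110,0,0,0]'
python3 - <<'E'
from h import *
st();w=get_image("wrist"); save(w,"w29"); s=get_image("scene"); save(s,"s29",(60,140,320,270),3)
E
```

```text
clock: 45.98
position: [0.5614, -0.0453, 0.097]
ee_rot: [0.0, 0.998, -0.067, 0.001]
contact_force: [-2.0, -0.1, -0.8]
width: 0.0147
clock: 46.48
position: [0.561, -0.0452, 0.097]
ee_rot: [-0.0, 0.998, -0.067, 0.0]
contact_force: [0.1, -0.0, -0.0]
width: 0.0342
clock: 47.22
position: [0.512, 0.0436, 0.2072]
ee_rot: [-0.0, 0.998, -0.066, 0.0]
contact_force: [0.1, -1.8, 0.4]
width: 0.0345
clk 47.23 [0.512  0.0436 0.2072] F [ 0.1 -1.8  0.4] w 0.0345
```

View pics/w29.png

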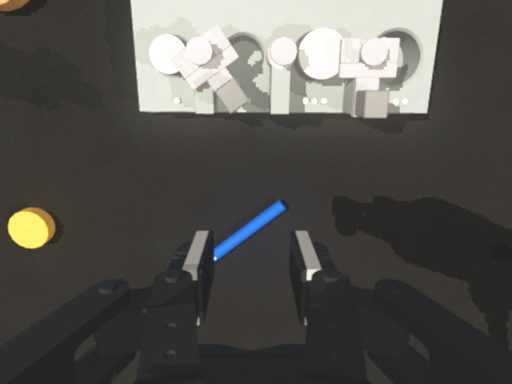

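View pics/s29.png

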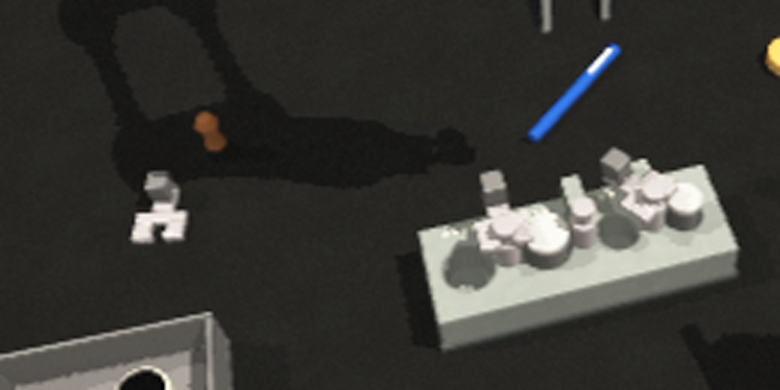

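```bash
python3 - <<'E'
from h import *
w=get_image("wrist"); save(w,"w30",(150,10,270,130),6)
k=onz(w,(234.5,93.5),.1); h=onz(w,(199,49),.088); print(k.round(4),h.round(4),np.linalg.norm((h-k)[:2]),np.degrees(np.arctan2(*(h-k)[1::-1])))
E
```

```text
[0.5791 0.0434 0.1   ] [0.6099 0.0629 0.088 ] 0.0365230512753145 32.38902151581427
```

View pics/w30.png

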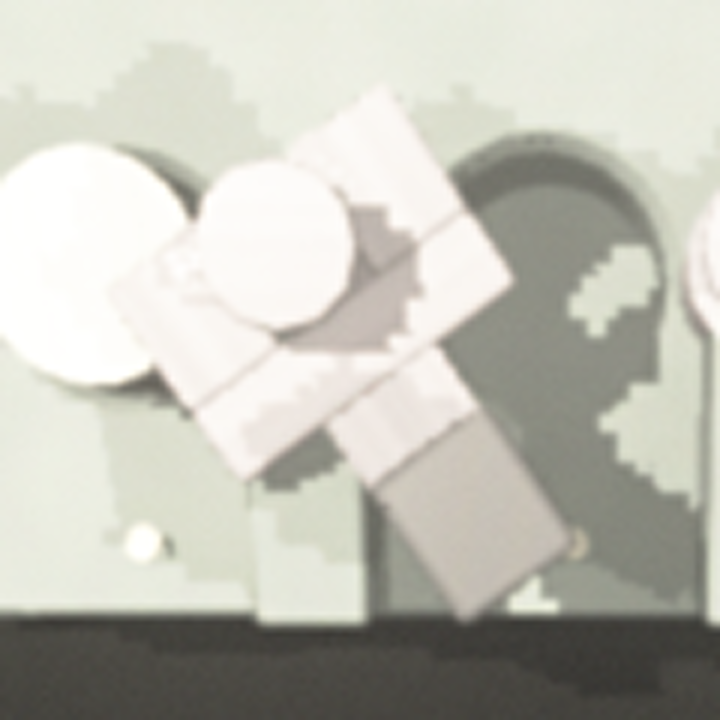

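```bash
python3 - <<'E'
from h import *
w=get_image("wrist")
P=lambda x,y:(150+(x+.5)/6-.5,10+(y+.5)/6-.5)
k=onz(w,P(473,517),.1); h=onz(w,P(275,245),.088); print(k.round(4),h.round(4),np.linalg.norm((h-k)[:2]),np.degrees(np.arctan2(*(h-k)[1::-1])))
for a,b in (((465,620),(375,487)),((572,545),(480,415))):
    d=onz(w,P(*b),.1)-onz(w,P(*a),.1); print(np.degrees(np.arctan2(d[1],d[0])),np.linalg.norm(d))
goal([*k[:2],.13],27)
E
```

```text
[0.5782 0.047  0.1   ] [0.6093 0.065  0.088 ] 0.03595157629508183 29.89305133029568
26.300594092570524 0.016792642447261728
28.33786947939979 0.016513088952034606
az now -7.7 shift [ 64.9 -14.7  76.8] turn [  0.    0.  -34.7] clk 47.42 pos [0.5119 0.0413 0.2068] F [0.  0.  0.3] w 0.0342
```

```bash
python3 -m jog '[64,-14,30,0,0,-35.5,64,-14,50,0,0,-35.5,64,-14,70,0,0,-35.5,64,-14,77,0,0,-35.5,64,-14,77,0,0,-35.5,64,-14,77,0,0,-35.5]' 0.7
python3 - <<'E'
from h import *
goal([.5782,.0472,.097],28);w=get_image("wrist"); save(w,"w31")
E
```

```text
clock: 48.18
position: [0.5777, 0.0468, 0.1303]
ee_rot: [0.0, 0.971, 0.24, 0.0]
contact_force: [-0.1, -0.1, 0.5]
width: 0.0255
az now 27.7 shift [ 0.7 -0.2 33.3] turn [ 0.  -0.  -0.3] clk 48.17 pos [0.5777 0.0468 0.1303] F [-0.1 -0.1  0.5] w 0.0255
```

View pics/w31.png

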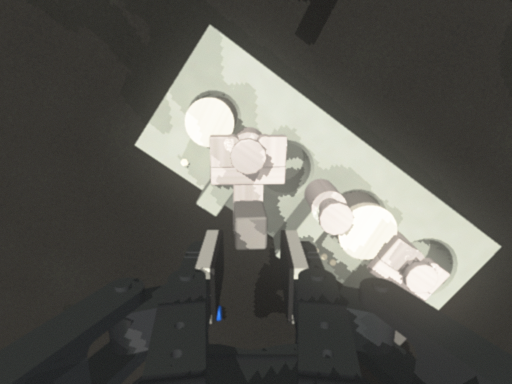

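```bash
python3 -m jog '[0.5,0,15,0,0,0,0.5,0,25,0,0,0,0.5,0,33,0,0,0,0.5,0,33,0,0,0]'
python3 -m jog '[0,0,0,0,0,0,0,0,0,0,0,0,0,0,0,0,0,0,0,0,0,0,0,0]' 0.95 30
python3 - <<'E'
from h import *
goal([.5782,.0472,.097],28);w=get_image("wrist"); save(w,"w32")
E
```

```text
clock: 48.72
position: [0.5771, 0.0478, 0.0959]
ee_rot: [-0.0, 0.971, 0.24, -0.001]
contact_force: [0.6, -0.1, -0.2]
width: 0.0255
clock: 49.22
position: [0.5778, 0.0479, 0.0971]
ee_rot: [-0.0, 0.971, 0.24, 0.0]
contact_force: [1.0, 2.3, -0.2]
width: 0.0151
az now 27.8 shift [-0.   0.8  0.1] turn [-0.  -0.  -0.2] clk 49.23 pos [0.5778 0.0479 0.0971] F [ 1.   2.3 -0.2] w 0.0151
```

View pics/w32.png

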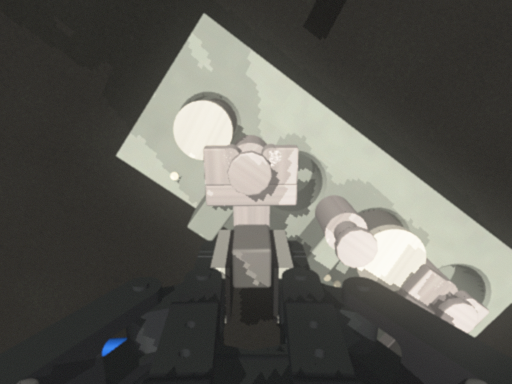

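```bash
python3 -m jog '[0,0,-1.5,0,0,0,0.4,-5.3,-1.5,0,0,9,1.7,-10.5,-1.5,0,0,18,3.7,-15.4,-1.5,0,0,27,6.3,-19.8,-1.5,0,0,35.5,6.3,-19.8,-1.5,0,0,35.5,6.3,-19.8,-1.5,0,0,35.5]'
python3 - <<'E'
from h import *
goal([.5779,.0700,.097],-7.77);w=get_image("wrist"); save(w,"w33")
E
```

```text
clock: 50.15
position: [0.5739, 0.0684, 0.0986]
ee_rot: [-0.0, 0.998, -0.066, -0.0]
contact_force: [-1.0, 3.0, -0.6]
width: 0.0152
az now -7.6 shift [ 3.8 -2.2  1.6] turn [-0.   0.   0.2] clk 50.15 pos [0.5739 0.0684 0.0986] F [-1.   3.  -0.6] w 0.0152
```

View pics/w33.png

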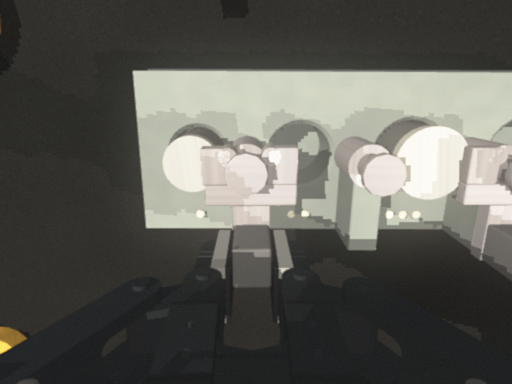

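```bash
python3 -m jog '[0,-1,0,0,0,0,1,-1.8,0,0,0,0,2,-1.8,0,0,0,0,3,-1.8,0,0,0,0,3,-1.8,0,0,0,0]'
python3 - <<'E'
from h import *
goal([.5779,.0700,.097],-7.77);w=get_image("wrist"); save(w,"w34",(150,60,350,260),3)
E
```

```text
clock: 50.82
position: [0.5745, 0.0692, 0.0985]
ee_rot: [0.0, 0.998, -0.067, -0.003]
contact_force: [-7.1, 0.7, 5.4]
width: 0.0152
az now -7.7 shift [ 3.3 -1.3  1.4] turn [0.1 0.3 0.1] clk 50.83 pos [0.5745 0.0692 0.0985] F [-7.1  0.7  5.4] w 0.0152
```

View pics/w34.png

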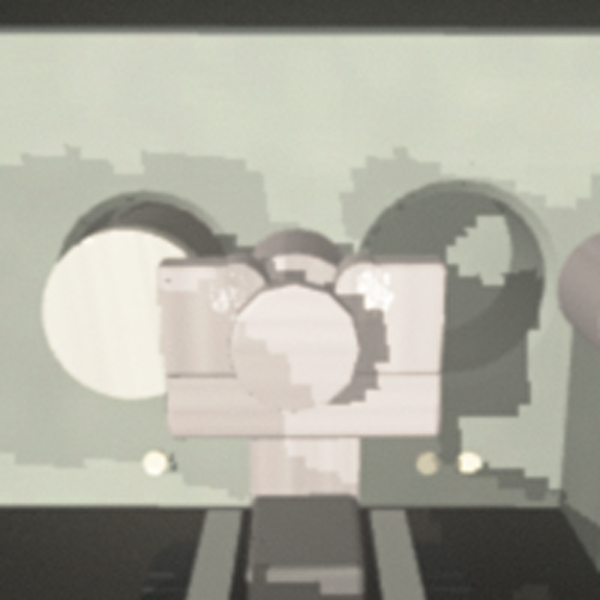

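```bash
python3 -m jog '[-2,-0.8,0.7,0,0,0,-2.7,-0.8,1.6,0,0,0,-2.7,-0.8,1.6,0,0,0]'
python3 -m jog '[0,0,0,0,0,0,0,0,0,0,0,0,0,0,0,0,0,0,0,0,0,0,0,0]' 0.65
python3 -m jog '[0,0,-30,0,0,0,-30,0,-70,0,0,0,-60,0,-110,0,0,0,-60,0,-110,0,0,0]'
python3 - <<'E'
from h import *
w=get_image("wrist"); save(w,"w35"); s=get_image("scene"); save(s,"s35",(60,140,320,270),3)
goal([.40,-.283,.16],-21)
E
```

```text
clock: 51.25
position: [0.5743, 0.0693, 0.0983]
ee_rot: [0.001, 0.998, -0.067, -0.0]
contact_force: [-5.3, -2.3, 10.0]
width: 0.0152
clock: 51.75
position: [0.5749, 0.0706, 0.0967]
ee_rot: [-0.0, 0.998, -0.067, 0.0]
contact_force: [0.5, 0.3, -0.4]
width: 0.0301
clock: 52.25
position: [0.5153, 0.0791, 0.2101]
ee_rot: [-0.0, 0.998, -0.067, 0.003]
contact_force: [0.8, -0.1, -0.0]
width: 0.0302
az now -7.7 shift [-66.3 373.9  47. ] turn [-0.  -0.1 13.3] clk 52.35 pos [0.5155 0.0787 0.2071] F [-0.7 -0.7  0. ] w 0.0300
```

View pics/w35.png

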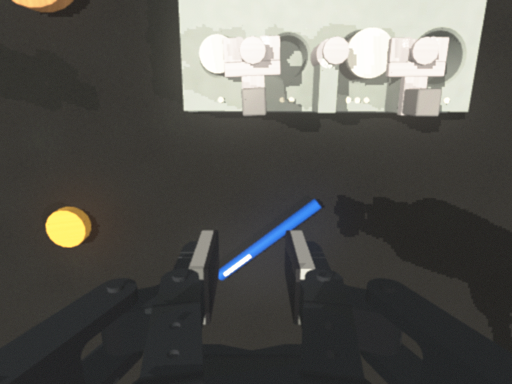

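View pics/s35.png

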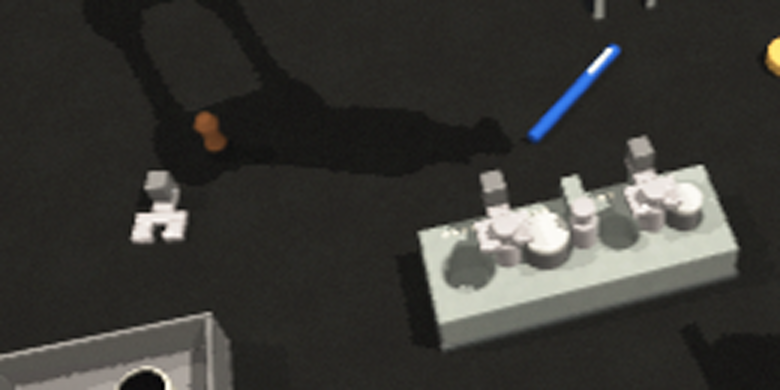

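```bash
python3 -m jog '[-66,374,0,0,0,13.3,-66,374,0,0,0,13.3,-66,374,0,0,0,13.3,-66,374,0,0,0,13.3,-66,374,0,0,0,13.3,-66,374,0,0,0,13.3,-66,374,20,0,0,13.3,-66,374,47,0,0,13.3,-66,374,47,0,0,13.3,-66,374,47,0,0,13.3]' 0.5
python3 - <<'E'
from h import *
w=get_image("wrist"); save(w,"w36"); save(w,"w36z",(200,100,310,210),6); st()
E
```

```text
clock: 53.6
position: [0.4003, -0.2834, 0.1596]
ee_rot: [-0.0, 0.983, -0.182, -0.0]
contact_force: [-0.5, 0.6, -0.1]
width: 0.043
clk 53.65 [ 0.4006 -0.2835  0.1602] F [0.5 0.1 0.6] w 0.0426
```

View pics/w36.png

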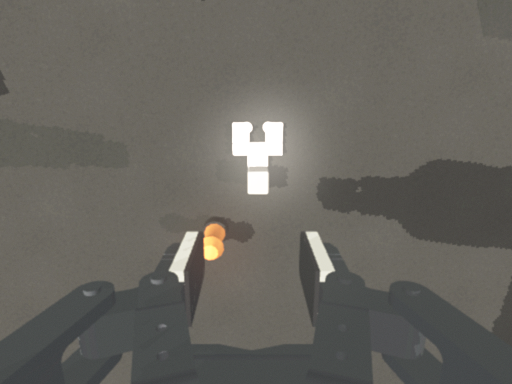

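View pics/w36z.png

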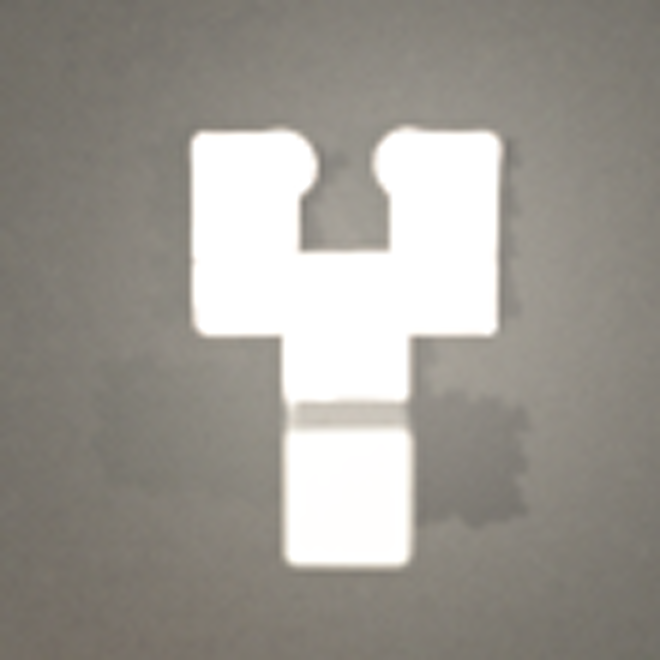

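```bash
python3 - <<'E'
from h import *
w=get_image("wrist")
P=lambda x,y:(200+(x+.5)/6-.5,100+(y+.5)/6-.5)
a=onz(w,P(346.5,130),.007);b=onz(w,P(346.5,336),.007);k=onz(w,P(348.5,498),.03)
az=np.degrees(np.arctan2(*(a-k)[1::-1]))
print(a.round(4),b.round(4),k.round(4),"az",az,np.degrees(np.arctan2(*(a-b)[1::-1])),np.linalg.norm((a-k)[:2])*1000,"stamp",onz(w,(210,252),.045).round(3))
goal([*k[:2],.0255],az)
s=get_state();print(Rt().inv().apply(onz(w,(210,252),.045)-s["position"])*1000)
E
```

```text
[ 0.4407 -0.3045  0.007 ] [ 0.415  -0.2948  0.007 ] [ 0.3995 -0.2889  0.03  ] az -20.761706950911293 -20.595169149373135 44.0482609124666 stamp [ 0.365 -0.237  0.045]
az now -20.9 shift [  0.7   5.4 135. ] turn [ 0.  -0.1 -0.2] clk 53.70 pos [ 0.4006 -0.2835  0.1605] F [ 0.4  0.3 -0.2] w 0.0428
[-49.86300111 -30.7480501  115.4376709 ]
```

```bash
python3 -m jog '[0.3,5.3,50,0,0,0.3,0.3,5.3,90,0,0,0.3,0.3,5.3,120,0,0,0.3,0.3,5.3,134,0,0,0.3,0.3,5.3,134,0,0,0.3,0.3,5.3,134,0,0,0.3]' 
python3 -m jog '[0,0,0,0,0,0,0,0,0,0,0,0,0,0,0,0,0,0,0,0,0,0,0,0,0,0,0,0,0,0]' 0.95 60
python3 -m jog '[0,0,-30,0,0,0,0,0,-80,0,0,0,0,0,-120,0,0,0,0,0,-120,0,0,0]' 
python3 - <<'E'
from h import *
goal([.510,.020,.147],-7.77)
E
```

```text
clock: 54.45
position: [0.3992, -0.289, 0.0271]
ee_rot: [0.001, 0.983, -0.185, 0.001]
contact_force: [0.1, 0.1, 0.0]
width: 0.0432
clock: 55.08
position: [0.3988, -0.2887, 0.027]
ee_rot: [0.001, 0.983, -0.185, 0.001]
contact_force: [-1.1, 0.8, 5.1]
width: 0.0147
clock: 55.58
position: [0.4, -0.2898, 0.1493]
ee_rot: [0.002, 0.983, -0.185, 0.003]
contact_force: [0.4, 0.2, -1.5]
width: 0.0149
az now -21.3 shift [  -9.9 -328.7    1.2] turn [  0.2  -0.4 -13.5] clk 55.58 pos [ 0.4    -0.2898  0.1493] F [ 0.4  0.2 -1.5] w 0.0149
```

```bash
python3 -m jog '[-10,-329,0,0,0,-13.5,-10,-329,0,0,0,-13.5,-10,-329,0,0,0,-13.5,-10,-329,0,0,0,-13.5,-10,-329,0,0,0,-13.5,-10,-329,0,0,0,-13.5,-10,-329,0,0,0,-13.5,-10,-329,0,0,0,-13.5,-10,-329,0,0,0,-13.5]' 
python3 - <<'E'
from h import *
goal([.510,.0215,.0995],-7.77);w=get_image("wrist"); save(w,"w37")
E
```

```text
clock: 56.7
position: [0.5078, 0.0205, 0.1457]
ee_rot: [0.0, 0.998, -0.069, -0.0]
contact_force: [-0.3, -0.2, -1.0]
width: 0.0145
az now -7.9 shift [ 2.  -1.3 46.2] turn [ 0.   0.  -0.1] clk 56.70 pos [0.5078 0.0205 0.1457] F [-0.3 -0.2 -1. ] w 0.0145
```

View pics/w37.png

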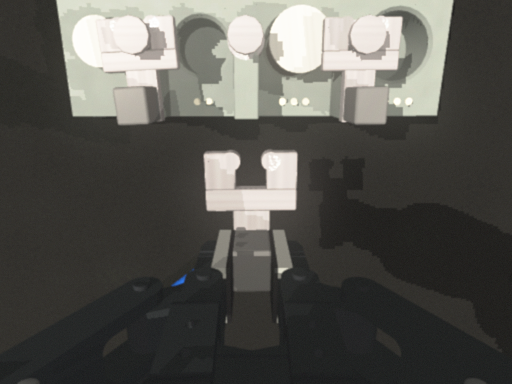

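```bash
python3 -m jog '[1,-0.8,30,0,0,0,1,-0.8,46,0,0,0,13,-0.8,46,0,0,0,23,-0.8,46,0,0,0,32,-0.8,46,0,0,0,32,-0.8,46,0,0,0,32,-0.8,46,0,0,0]' 
python3 - <<'E'
from h import *
st()
w=get_image("wrist"); save(w,"w38",(150,20,350,220),4)
E
```

```text
clock: 57.62
position: [0.5399, 0.0185, 0.1]
ee_rot: [-0.0, 0.998, -0.068, -0.0]
contact_force: [-0.3, -0.6, -0.4]
width: 0.015
clk 57.62 [0.5399 0.0185 0.1   ] F [-0.3 -0.6 -0.4] w 0.0150
```

View pics/w38.png

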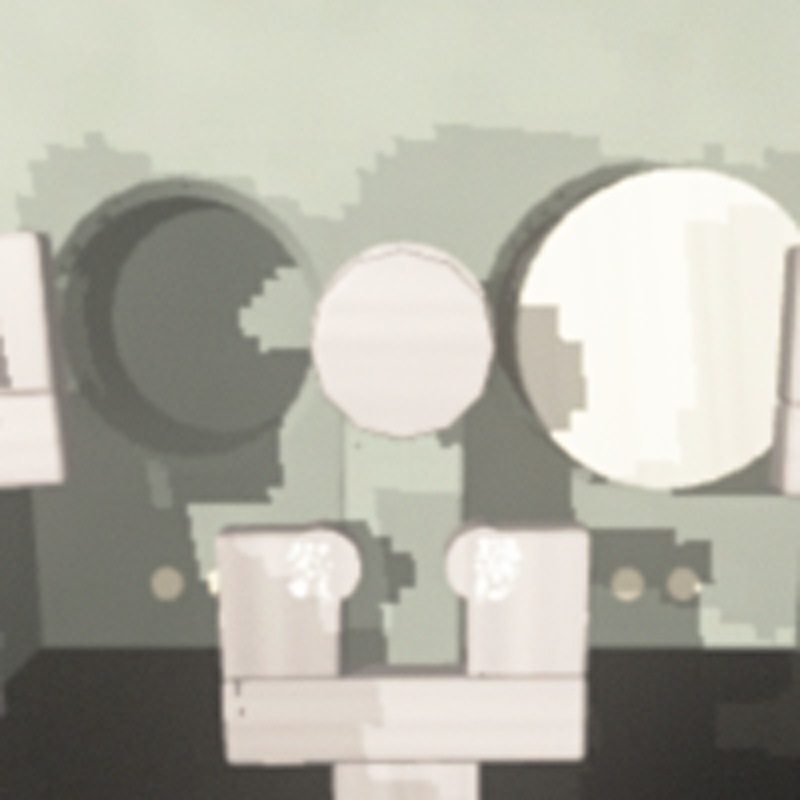

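```bash
python3 -m jog '[5,0,0.7,0,0,0,9,0,1,0,0,0,13,0,1,0,0,0,17,0,1,0,0,0,21,0,1,0,0,0,24,0,1,0,0,0,24,0,1,0,0,0]'
python3 -m jog '[2,0,0,0,0,0,4,0,0,0,0,0,6,0,0,0,0,0,7,0,0,0,0,0,8,0,0,0,0,0,8,0,0,0,0,0]'
python3 - <<'E'
from h import *
w=get_image("wrist"); save(w,"w39",(150,20,350,220),4)
E
```

```text
clock: 58.55
position: [0.5638, 0.0152, 0.0985]
ee_rot: [-0.0, 0.998, -0.068, -0.0]
contact_force: [-1.6, 1.5, -1.5]
width: 0.0148
clock: 59.3
position: [0.5696, 0.0144, 0.0986]
ee_rot: [-0.0, 0.998, -0.068, -0.002]
contact_force: [-6.2, 0.6, 3.3]
width: 0.0147
```

View pics/w39.png

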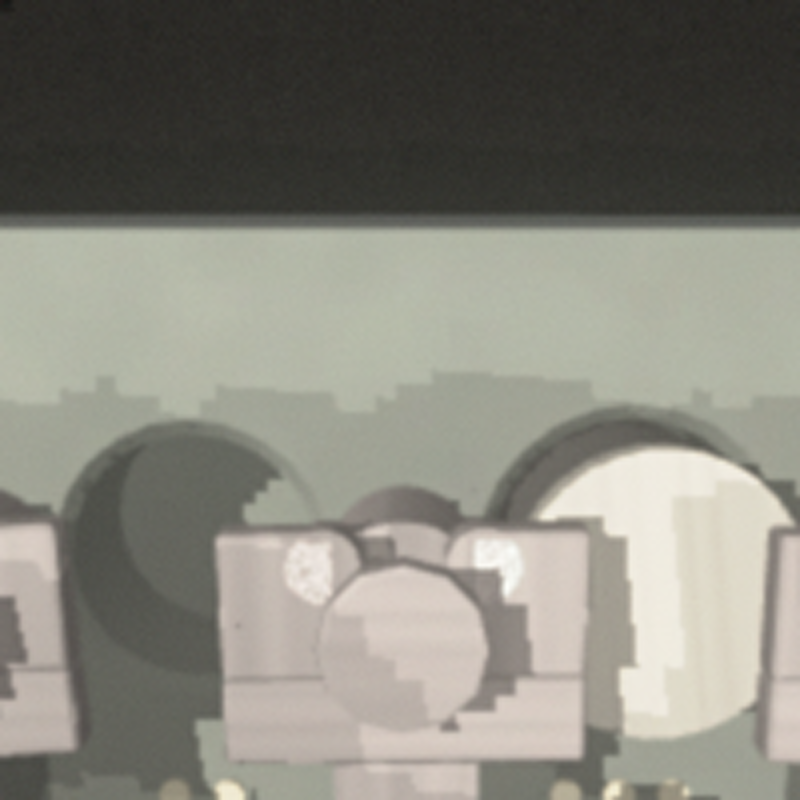

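Home, with the same geometry as the others. Relaxing, lowering and releasing.

```bash
python3 -m jog '[-2,0,0.7,0,0,0,-2.5,0,1.6,0,0,0,-2.5,0,1.6,0,0,0]'
python3 -m jog '[0,0,0,0,0,0,0,0,0,0,0,0,0,0,0,0,0,0,0,0,0,0,0,0]' 0.65
python3 -m jog '[0,0,-30,0,0,0,0,0,-50,0,0,0,-30,0,-90,0,0,0,-60,0,-120,0,0,0,-70,0,-120,0,0,0,-70,0,-120,0,0,0]'
python3 - <<'E'
from h import *
st();w=get_image("wrist"); save(w,"w40"); s=get_image("scene"); save(s,"s40",(60,140,320,270),3); save(s,"s40b",(190,180,310,260),6)
E
```

```text
clock: 59.72
position: [0.5693, 0.0145, 0.0972]
ee_rot: [-0.0, 0.998, -0.068, -0.0]
contact_force: [-2.8, 0.1, -0.1]
width: 0.0141
clock: 60.22
position: [0.5697, 0.0144, 0.0974]
ee_rot: [-0.0, 0.998, -0.068, 0.0]
contact_force: [0.5, 0.1, 0.2]
width: 0.0297
clock: 60.98
position: [0.4995, 0.024, 0.2168]
ee_rot: [-0.0, 0.998, -0.068, -0.0]
contact_force: [0.0, -0.2, -0.7]
width: 0.0301
clk 60.98 [0.4995 0.024  0.2168] F [ 0.  -0.2 -0.7] w 0.0301
```

View pics/w40.png

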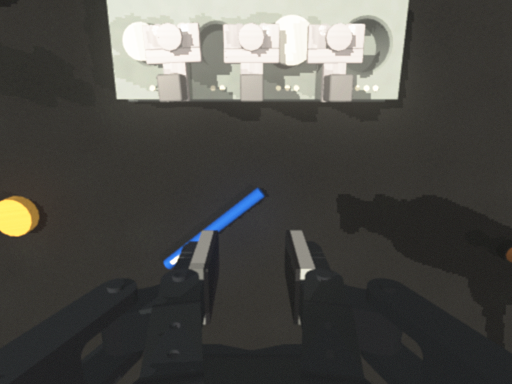

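View pics/s40b.png

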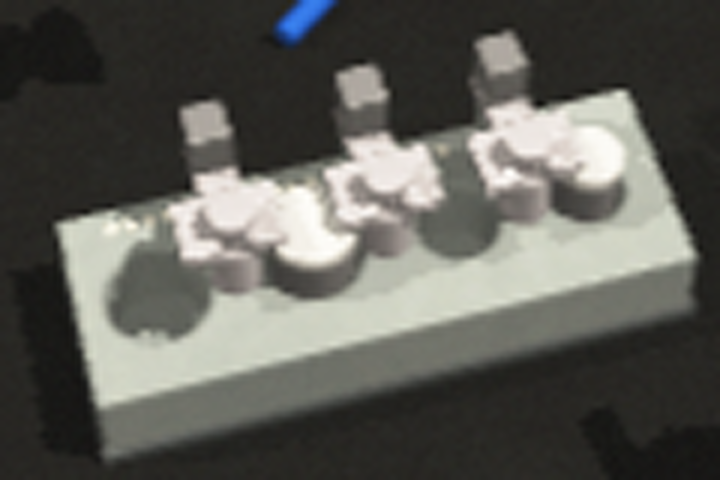

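```bash
python3 -m jog '[-150,-150,-60,0,0,0,-150,-150,-60,0,0,0,-150,-150,-60,0,0,0,-150,-150,-60,0,0,0,-150,-150,-60,0,0,0,-150,-150,-60,0,0,0,-150,-150,-60,0,0,0,-150,-150,-60,0,0,0]'
python3 - <<'E'
from h import *
st();t=get_image("top"); save(t,"t41"); save(t,"t41z",(205,150,305,225),7); s=get_image("scene"); save(s,"s41")
E
```

```text
clock: 62.08
position: [0.3723, 0.1922, 0.2767]
ee_rot: [0.0, 0.998, -0.069, -0.0]
contact_force: [-0.4, -0.3, -0.3]
width: 0.0302
clk 62.08 [0.3723 0.1922 0.2767] F [-0.4 -0.3 -0.3] w 0.0302
```

View pics/t41.png

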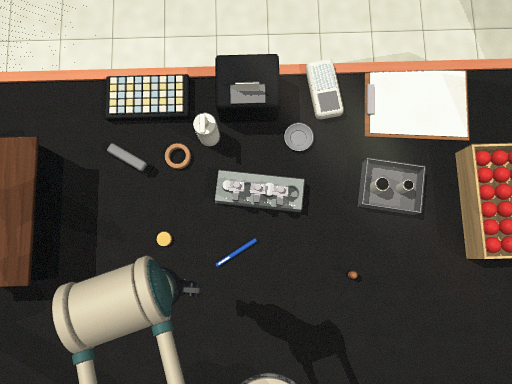

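View pics/t41z.png

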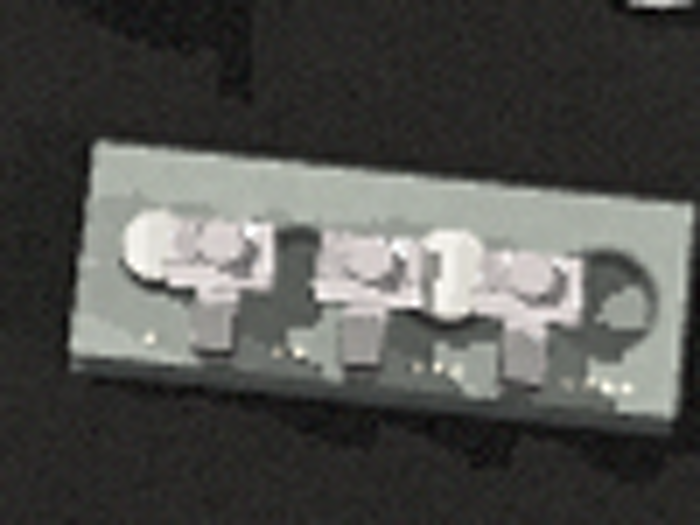

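View pics/s41.png

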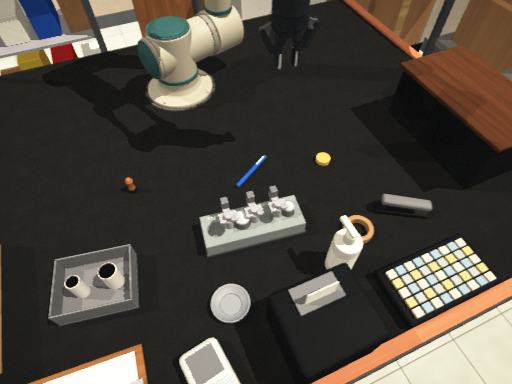

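Both empties are in the bin, at about (382,184) and (408,185) in the top view. Tubes 1 and 3 are seated and the three clips lie straight and flat on their posts. Nothing else has moved, so I am handing in.

```bash
python3 -c "
from rig import *
print(sign_off())"
```

```text
the job is handed in; nothing more can be done
None
```

I reloaded the cassette and handed the job in at about 62 s on the robot's clock.

- **Empties:** the tubes from pockets 2 and 4 are both standing in the return bin.
- **Full tubes:** only two were on the counter. I identified them as tube 1 (26 mm) and tube 3 (34 mm) from their cap diameters in the images and from the gripper width. Both are fully down in pockets 1 and 3, so pockets 2 and 4 stay empty.
- **Clips:** A went on post 1, B on post 3 and C on post 2. Pressing on each one once home met firm resistance of about 6–7 N.

**Clip A swung round:** after I released clip A on post 1, I found it swung about 35° round the post. I had not touched it and think it was the knock you warned of. I put clip B on post 3 instead of post 2, turned clip A straight, and pressed it home again before fitting clip C.

My last pictures from the top, scene and wrist cameras show all three clips straight and flat, the two tubes seated, both empties in the bin, and nothing else on the counter visibly moved. Camera and arm position readings disagreed by 1–2 mm. I aligned the clips by eye against each post in the wrist camera, and no check failed at the end.

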